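# Close down the grinding bench

## Robot

A 6-joint arm with a two-finger parallel gripper is mounted at the origin on the work surface. World frame = base frame: x ahead of the robot, y to its left, z up, the work surface at z = 0. Lengths are in m, angles in rad, forces in N, time in s.
With the tool pointing down it reaches from about 0.25 to 0.775 m from the base axis. Payload 4 kg.
Tool frame: the origin (TCP) lies at the very end of the fingers, on their centre line; the grasp point (between the pads) lies 19 mm behind it; z points along the fingers, y is the line along which they close (so a half turn about z gives the same grasp; the last joint's range is limited). The gripper opens to 94 mm and grips with 3 to 60 N. Pads are 16 mm wide; open, the fingers measure 119 mm over their backs; the gripper's body (75 mm by 177 mm) begins 78 mm behind the grasp point.
Start: joints at [1.061, 0.087, 1.371, -0, 1.684, -0.103], TCP at [0.218, 0.505, 0.18] pointing down, gripper open.
Joint ranges: [-3.1, 3.1], [-0.76, 2.03], [0.27, 2.55], [-1.08, 4.22], [0.17, 2.65], [-2.57, 2.57]. Speed limits (rad/s): [2.79, 2.79, 3.14, 3.14, 3.14, 3.14].

## Interface

Orientations are given as [roll, pitch, yaw] about the fixed x, y, z axes, in that order (R = Rz(yaw) Ry(pitch) Rx(roll)).
In Python, from bench import robot, snapshot, finder gives the robot as it stands.
- The arm moves only by the tool drive_tool, never from a script. Its argument "deltas" is text: rows parted by semicolons, each of 7 numbers parted by spaces: the shift along the tool's x, y, z each as a share of 100 mm, from -1 to 1, then the turn, a rotation vector about the tool's x, y, z each as a share of 90 degrees, from -1 to 1, then the finger opening in mm, from 0 to 94. In form: tx ty tz rx ry rz gripper; .... A call has 1 to 5 rows; each row is the pose to reach, as a shift and turn from the pose commanded when the call began, along the tool's axes at that moment; what a row does not reach only later rows make up. A row lasts 1/10 s, in which the tool goes at most 50 mm and 8.59 degrees, less where a joint would pass 70% of its speed; a pose out of reach is approached as far as the arm can. A call with a number of a shift or a turn outside -1 to 1 is refused whole. A call with a gripper value outside its range is refused whole. The fingers move at their own pace and stop on an object; the grip force is fixed at half the most. Time passes only in rows, so rows that repeat a pose let the fingers close. It gives the time, the measured TCP pose, the force, the opening and the grip force at its end, in the units of the state.
- robot.get_obs(): the state, without advancing time (a new reading comes with each control period).
- snapshot(name): name is "scene" or "top"; returns a dict with "img" (420x560x3 uint8, red, green, blue), "fx", "fy", "cx", "cy" (pixels), "T" (4x4, takes a point from camera to world coordinates). Camera axes: x right, y up, looking along -z (the intrinsics and any distortion apply to the point x, -y, -z); pixel columns grow to the right and rows downward; lengths in m; the calibration is good to about 2 mm. A picture is of the moment at which its call begins. There is no depth.
- robot.close_job(): hands the job in; it is judged then, once.
Trained networks look in the newest picture that a camera, given by its name, has taken for a name from the list of things; names that differ only in an ending like _2 or _b are one class to them, and where a whole thing is asked for, a point or a joint stands for the part that bears it (a point fixed in the world has none). Each returns a list of dicts, best first, with "confidence" (0 to 1); they miss things now and then, are a little off and sometimes report something else, mostly with a low value. They report only what shows in the picture. A call takes as long as a camera call.
- finder.look_for(camera, thing): "xy" ([column, row] in pixels, amid what is visible of it).
- finder.masks_of(camera, thing): "region" (420x560 bool, what is visible of it) and "xy" ([column, row] in pixels, amid what is visible of it).
- finder.landmark_of(camera, thing): "xy" ([column, row] in pixels: a listed point, or the origin of a listed thing).
The state is a dict: "time": time; "joint_positions": joint angles; "qvel": joint speeds; "joint_torque": joint torques, N m; "tool_pos": TCP position; "ee_rot": TCP orientation; "wrist_force": force on the tool from outside, world axes, zero at the start; "wrist_torque": the same for the moment, N m; "width": finger opening in m; "finger_force": force on a finger pad.
Only numpy, scipy, OpenCV 4.12 (cv2) and the standard library are available. Lean on these libraries where they do the work, as an engineer would, in place of code of your own. Each camera call takes 0.05 s, during which the arm holds its last target. There are 200 camera calls.

## Task

Close down the grinding bench: pull the top drawer of the grey tool chest well open, take out the stick thermometer and take a reading of the grinder's motor with it, first on the left measuring disc and then on the right one (as seen by the robot), each time with the lens about 10 cm from the disc, pointed at its middle and held steady for a good two seconds. Put the thermometer back in that drawer together with every knife handle that lies on the bench, and push the drawer fully shut; leave the other things on the bench where they are.

Things in the scene. Friction and masses are not known exactly. Their poses are not given: they have to be found in the camera images.
- chest_drawer0 (a joint): top drawer of the tool chest, m pulled out: 0 shut, 0.174 at the stop, up to 0.02 ajar at the start; slides level along the -x axis of point drawer_floor against about 1 N of friction, stays where left. The chest is grey, 250 mm deep, 360 wide, 160 high, fixed on the bench, front towards the robot; the lower drawer is not needed
- drawer_pull (a point): middle of the top drawer's steel bar handle, moves with it. The bar lies along this point's y axis, 120 mm long, 11 thick, its centre 35 mm in front of the drawer front, 136 above the bench, 24 below the chest's top; x points into the chest. Can be pinched from above, one finger each side of the bar
- drawer_floor (a point): centre of the top drawer's inner floor, moves with it, 90 mm above the bench; x points into the chest, y along the drawer front, z up. Inside 205 (x) by 318 mm (y); walls rise 48 mm above the floor (the front 56). Pulled out by d, the floor with x from -102 mm to d - 124 mm is clear in front of the chest; what lies farther back is under its top
- thermometer: stick infrared thermometer: grey box 90 x 34 x 30 mm (x -55 to +35), then a round black nose 26 mm across with the lens at x = +55 mm; 120 g or so. Origin on its long axis, mid-length; it looks along its own +x axis; z out of its display side. Starts flat in the top drawer (origin 15 mm above the floor), lens roughly to the back. Grip it across its 34 mm width
- disc_left (a point): centre of the face of the left (+y) black measuring disc, 30 mm across, upright, on the front of the grinder's motor, 130 mm above the bench; it faces along this point's -x axis, towards the robot. The grinder is fixed: green motor 170 mm long between two guarded wheels 164 mm across; the discs stand 29 mm out from the motor; the small tool rests beside the wheels reach 15 mm farther forward than the discs
- disc_right (a point): the same for the right (-y) measuring disc, 110 mm from the left one
- handle1: knife handle: a wooden grip 104 mm long (along its own x), 28 mm wide, 26 mm high, with a steel bolster at the +x end, 70 g or so. Lies flat on the bench at the start. Origin: centre of its underside, z up. Two to four such handles are present in a run (an absent one reads None)
- handle2: knife handle, like handle1
- handle3: knife handle, like handle1
- handle4: knife handle, like handle1
- tape: bystander: roll of paper tape lying flat, 100 mm across, 24 mm high, hole 76 mm; origin at the centre of its underside
- whetstone: bystander: whetstone 180 x 60 x 25 mm; origin at the centre of its underside
- mug: bystander: white mug 80 mm across, 90 mm high; origin at the centre of its underside
- paste: bystander: jar of polishing paste, 66 mm across, 70 mm high; origin at the centre of its underside
- hammer: bystander: hammer lying on the bench
- driver: bystander: screwdriver lying on the bench
- block: bystander: plywood sanding block 90 x 50 x 35 mm; origin at the centre of its underside

How it is judged:
On the way, in this order (a step that is already met when the one before it is completed fails the run):
1. the top drawer is pulled open by at least 12 cm (value of joint chest_drawer0 above 0.12 m), for 0.2 s.
2. the thermometer is held steady for 1 s with its lens 6 to 15 cm from the left disc and its line of sight on the disc (x of disc_left in the frame of thermometer between 0.115 and 0.205 m and y of disc_left in the frame of thermometer between -0.015 and 0.015 m and z of disc_left in the frame of thermometer between -0.015 and 0.015 m and linear speed of thermometer below 0.03 m/s and angular speed of thermometer below 0.3 rad/s), for 1 s.
3. then the same at the right disc (x of disc_right in the frame of thermometer between 0.115 and 0.205 m and y of disc_right in the frame of thermometer between -0.015 and 0.015 m and z of disc_right in the frame of thermometer between -0.015 and 0.015 m and linear speed of thermometer below 0.03 m/s and angular speed of thermometer below 0.3 rad/s), for 1 s.
4. the thermometer and all handles present lie in the open drawer (x of thermometer in the frame of drawer_floor between -0.103 and 0.103 m and y of thermometer in the frame of drawer_floor between -0.15 and 0.15 m and z of thermometer in the frame of drawer_floor between 0.005 and 0.05 m and linear speed of each of thermometer, handle1, handle2, handle3, handle4 below 0.03 m/s and x of handle1 in the frame of drawer_floor between -0.103 and 0.103 m and y of handle1 in the frame of drawer_floor between -0.15 and 0.15 m and z of handle1 in the frame of drawer_floor between -0.005 and 0.05 m and x of handle2 in the frame of drawer_floor between -0.103 and 0.103 m and y of handle2 in the frame of drawer_floor between -0.15 and 0.15 m and z of handle2 in the frame of drawer_floor between -0.005 and 0.05 m and x of handle3 in the frame of drawer_floor between -0.103 and 0.103 m and y of handle3 in the frame of drawer_floor between -0.15 and 0.15 m and z of handle3 in the frame of drawer_floor between -0.005 and 0.05 m and x of handle4 in the frame of drawer_floor between -0.103 and 0.103 m and y of handle4 in the frame of drawer_floor between -0.15 and 0.15 m and z of handle4 in the frame of drawer_floor between -0.005 and 0.05 m), for 0.2 s.
At the end, for the whole second after the job is handed in: the top drawer is shut to within 8 mm, and the thermometer and every handle present lie at rest inside it, within its walls and no higher than its rim (all of step 4 and value of joint chest_drawer0 below 0.008 m); the robot touches nothing.
It fails at once if a bystander (tape, whetstone, mug, jar, hammer, screwdriver, sanding block) is moved by more than 5 cm (distance of any of tape, whetstone, mug, paste, hammer, driver, block from where it was at the start of the episode above 0.05 m).
Of handle1, handle2, handle3, handle4 only 2 to 4 are there at a start; the rules pass over those that are not, and their reading is None.
At some moment in a run one of handle1, handle2, handle3, handle4 may be knocked a few centimetres aside while the robot is not near it.
Once in a run the grip may slacken for a moment while it holds something.
It also fails if it takes over 210 s, if anything falls off the work surface, if the arm or the gripper's body presses on something with over 40 N, if the wrist force passes 120 N, or if a joint passes its speed limit or range.

## Working session

There is one attempt and no reset: what is moved stays moved. The work goes in short steps, Python scripts to look and compute and a tool call to move; the robot and the scene stay as the last step left them, time stands still between calls to the robot, and variables do not carry over. Pictures are saved under pics/ and viewed, at most 14 in all, crops included, and the job is handed in when it is done.

Besides the shell and the picture viewer there is one more tool, called after "Emit:" as name(argument=value, ...) on one line, values as JSON. drive_tool: Moves the arm, as the interface text tells. Shift numbers are shares of 100 mm and turn numbers shares of 90 degrees, none past 1 either way. Its arguments: {"type":"object","properties":{"deltas":{"type":"string"}},"required":["deltas"]}

```bash
ls; mkdir -p pics
cat > h.py <<'E'
import numpy as np, cv2
from scipy.spatial.transform import Rotation as R
from bench import robot, snapshot, finder
def save(s,n): cv2.imwrite('pics/'+n,s['img'][:,:,::-1])
def ray(s,xy):
    d=np.array([(xy[0]-s['cx'])/s['fx'],-(xy[1]-s['cy'])/s['fy'],-1]); T=s['T']
    d=T[:3,:3]@d; return T[:3,3],d/np.linalg.norm(d)
def onz(s,xy,z):
    o,d=ray(s,xy); return o+d*(z-o[2])/d[2]
def tri(s1,a,s2,b):
    o,d=ray(s1,a);p,e=ray(s2,b)
    k=np.linalg.lstsq(np.c_[d,-e],p-o,rcond=None)[0]
    x,y=o+d*k[0],p+e*k[1]; return (x+y)/2,np.linalg.norm(x-y)
E
python3 - <<'E'
from h import *
np.set_printoptions(precision=3,suppress=True)
o=robot.get_obs(); print(o['time'],o['tool_pos'],o['ee_rot'],o['width'])
S={c:snapshot(c) for c in('scene','top')}
for c in S: save(S[c],c+'0.png'); print(c,S[c]['T'],S[c]['fx'],S[c]['cx'],S[c]['cy'],[k for k in S[c]])
for t in 'drawer_pull drawer_floor disc_left disc_right thermometer'.split():
    L={c:finder.landmark_of(c,t)for c in S}
    print(t,{c:[(np.round(l['xy'],1),round(l['confidence'],2)) for l in L[c][:2]] for c in S})
    if L['scene'] and L['top']: print(tri(S['scene'],L['scene'][0]['xy'],S['top'],L['top'][0]['xy']))
E
```

```text
pics
0.0 [0.217 0.505 0.178] [-3.139 -0.     2.735] 0.09410657724951173
scene [[ 0.852 -0.31   0.422  1.037]
 [ 0.524  0.496 -0.693 -0.836]
 [ 0.006  0.811  0.585  0.823]
 [ 0.     0.     0.     1.   ]] 413.1601778813381 281.43421858140437 215.0009030874507 ['img', 'fx', 'fy', 'cx', 'cy', 'T']
top [[-0.01   0.993 -0.116  0.347]
 [-1.    -0.007  0.026  0.016]
 [ 0.025  0.117  0.993  1.446]
 [ 0.     0.     0.     1.   ]] 415.59767860134957 283.07544771646803 204.41561453756992 ['img', 'fx', 'fy', 'cx', 'cy', 'T']
drawer_pull {'scene': [], 'top': [(array([207.6, 178.5]), 0.77)]}
drawer_floor {'scene': [], 'top': []}
disc_left {'scene': [(array([264.1, 292.1]), 0.79)], 'top': [(array([365.6, 156.9]), 0.78)]}
(array([ 0.657, -0.288,  0.124]), np.float64(0.0016568275704439846))
disc_right {'scene': [(array([246.2, 288.5]), 0.74), (array([229.5, 323.6]), 0.6)], 'top': [(array([398.3, 158.7]), 0.68)]}
(array([ 0.646, -0.364,  0.195]), np.float64(0.03175788096081461))
thermometer {'scene': [(array([243.8, 249.1]), 0.4)], 'top': []}
```

View pics/scene0.png

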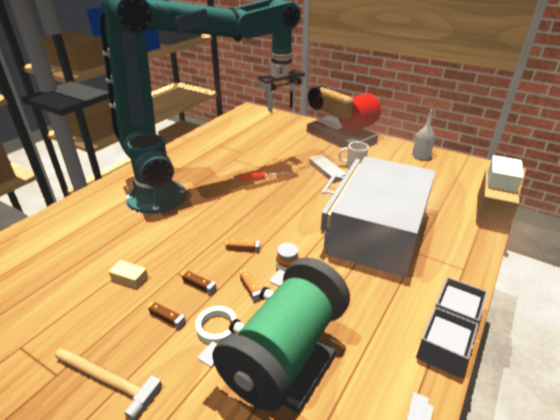

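View pics/top0.png

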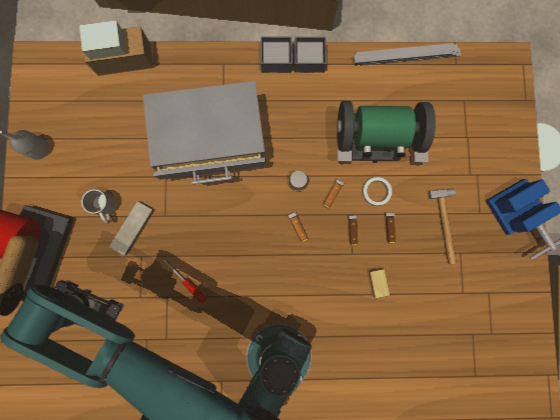

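Run:
```python
from h import *
np.set_printoptions(precision=3,suppress=True)
S={c:snapshot(c) for c in('scene','top')}
for t,z in [('drawer_pull',.136),('disc_left',.13),('disc_right',.13),('handle1',0),('handle2',0),('tape',0),('whetstone',0),('mug',0),('paste',0),('hammer',0),('driver',0),('block',0)]:
  for c in S:
    print(t,c,[(np.round(l['xy']),round(l['confidence'],2),onz(S[c],l['xy'],z)[:2]) for l in finder.landmark_of(c,t)[:6]])
```

```text
drawer_pull scene [(array([329., 181.]), 0.78, array([0.572, 0.22 ]))]
drawer_pull top [(array([366., 154.]), 0.45, array([ 0.665, -0.289]))]
disc_left scene [(array([261., 290.]), 0.84, array([ 0.651, -0.289])), (array([286., 269.]), 0.32, array([ 0.662, -0.201]))]
disc_left top [(array([366., 152.]), 0.6, array([ 0.67 , -0.289]))]
disc_right scene [(array([230., 324.]), 0.67, array([ 0.65 , -0.405]))]
disc_right top [(array([398., 157.]), 0.92, array([ 0.655, -0.395]))]
handle1 scene [(array([166., 316.]), 0.84, array([ 0.424, -0.391])), (array([198., 285.]), 0.68, array([ 0.421, -0.264])), (array([244., 248.]), 0.63, array([ 0.437, -0.07 ])), (array([251., 287.]), 0.55, array([ 0.549, -0.194])), (array([355., 169.]), 0.54, array([0.527, 0.57 ]))]
handle1 top [(array([297., 229.]), 0.79, array([ 0.429, -0.07 ])), (array([350., 231.]), 0.76, array([ 0.421, -0.255])), (array([333., 194.]), 0.73, array([ 0.552, -0.198])), (array([390., 227.]), 0.61, array([ 0.433, -0.393])), (array([445., 224.]), 0.22, array([ 0.443, -0.591]))]
handle2 scene [(array([166., 316.]), 0.84, array([ 0.424,
[... 888 characters left out ...]
))]
mug top [(array([ 99., 206.]), 0.64, array([0.514, 0.616])), (array([400., 161.]), 0.38, array([ 0.67 , -0.442]))]
paste scene [(array([285., 266.]), 0.65, array([ 0.584, -0.071]))]
paste top [(array([296., 180.]), 0.61, array([ 0.601, -0.068]))]
hammer scene [(array([104., 377.]), 0.89, array([ 0.431, -0.588]))]
hammer top [(array([444., 222.]), 0.57, array([ 0.449, -0.588]))]
driver scene [(array([265., 182.]), 0.77, array([0.276, 0.293]))]
driver top [(array([183., 277.]), 0.78, array([0.269, 0.322]))]
block scene [(array([127., 284.]), 0.78, array([ 0.253, -0.365])), (array([218., 329.]), 0.61, array([ 0.562, -0.351]))]
block top [(array([373., 284.]), 0.62, array([ 0.237, -0.329]))]
```

The scene picture shows four handles, at about (166,316), (198,285), (244,247) and (250,287), and the grinder discs near (262,290) and (230,324). In the top picture the chest bar is near (212,178) and the discs are at about (366,152) and (400,154). I'll zoom in on the bar and the discs.

Run:
```python
from h import *
np.set_printoptions(precision=3,suppress=True)
a=cv2.imread('pics/top0.png');b=cv2.imread('pics/scene0.png')
f=lambda im,x,y,w,h,k:cv2.resize(im[y:y+h,x:x+w],(w*k,h*k),interpolation=cv2.INTER_CUBIC)
p=np.vstack([np.hstack([f(a,140,145,132,50,3),f(a,330,130,132,50,3)]),np.hstack([f(b,300,150,132,75,3),f(b,200,260,132,75,3)])])
cv2.imwrite('pics/crop.png',p);print(p.shape)
S={c:snapshot(c) for c in('scene','top')}
for t in('drawer_pull','disc_left','disc_right'):
  for c in S: print(t,c,[(np.round(l['xy'],1),round(l['confidence'],2)) for l in finder.landmark_of(c,t)[:3]])
```

```text
(375, 792, 3)
drawer_pull scene [(array([332.1, 180.2]), 0.9)]
drawer_pull top [(array([297.5, 182.9]), 0.64), (array([207.6, 182. ]), 0.61)]
disc_left scene [(array([262.6, 292.3]), 0.88)]
disc_left top [(array([365.4, 151.6]), 0.82)]
disc_right scene [(array([231. , 323.5]), 0.75)]
disc_right top [(array([401.8, 157.9]), 0.56)]
```

View pics/crop.png

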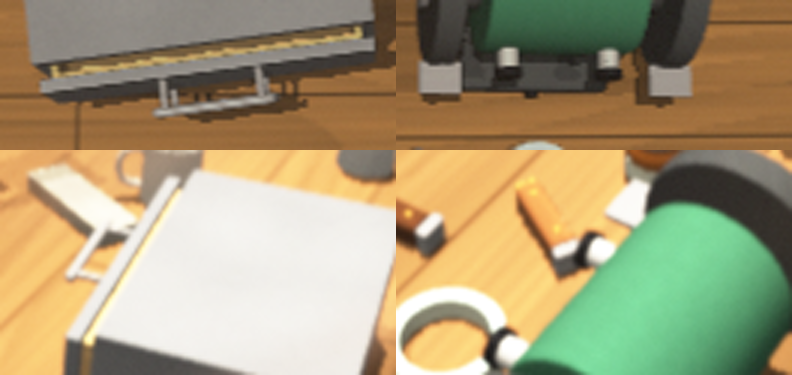

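The crop shows the bar running from (191.7,182.7) to (231,178.3) in top, and from (324,191) to (334,174) in scene. The black disc tips are at about (367,154.5) and (400.7,154.5) in top, and (263,293) and (233.5,326) in scene.

Run:
```python
from h import *
np.set_printoptions(precision=4,suppress=True)
S={c:snapshot(c) for c in('scene','top')}
s,t=S['scene'],S['top']
for n,a,b,z in [('barL',(334.3,174),(191.7,182.7),.136),('barR',(324,191.3),(231,178.3),.136)][:2]+[('barc',(330,181.5),(211.3,180.5),.136),('dl',(262.5,293),(367.2,154.8),.13),('dr',(233,326.3),(400.7,154.8),.13)]:
  print(n,tri(s,a,t,b),onz(s,a,z)[:2],onz(t,b,z)[:2])
```

```text
barL (array([0.5695, 0.2708, 0.1356]), np.float64(0.006072213675289135)) [0.5677 0.2674] [0.5721 0.2723]
barR (array([0.587 , 0.1488, 0.1385]), np.float64(0.004419767688411905)) [0.5869 0.1542] [0.5856 0.1479]
barc (array([0.5788, 0.2103, 0.1398]), np.float64(0.0016069202610839196)) [0.5768 0.2168] [0.5788 0.2104]
dl (array([ 0.6601, -0.2943,  0.1292]), np.float64(0.004347394041690281)) [ 0.6589 -0.2963] [ 0.6617 -0.2928]
dr (array([ 0.6598, -0.4046,  0.1283]), np.float64(0.004701604022670568)) [ 0.6589 -0.4071] [ 0.6612 -0.4026]
```

Emit:
drive_tool(deltas="-0.5 -0.15 -0.35 0 0 0 28; -1 -0.3 -0.7 0 0 0 28; -1 -0.3 -0.7 0 0 0 28")

```text
time: 2.7
tool_pos: [0.2998, 0.437, 0.2524]
ee_rot: [3.138, 0.002, 2.733]
wrist_force: [-0.7, 0.5, -0.1]
width: 0.0734
finger_force: 0.0
```

Emit:
drive_tool(deltas="-0.5 -0.15 0 0 0 0 28; -1 -0.3 0 0 0 0 28; -1 -0.3 0 0 0 0 28")

```text
time: 3.0
tool_pos: [0.3813, 0.3675, 0.2495]
ee_rot: [-3.141, 0.002, 2.728]
wrist_force: [-1.0, 0.1, 0.4]
width: 0.049
finger_force: 0.0
```

Emit:
drive_tool(deltas="-0.5 -0.15 0 0 0 0 28; -1 -0.3 0 0 0 0 28; -1 -0.3 0 0 0 0 28")

```text
time: 3.3
tool_pos: [0.4604, 0.3008, 0.2487]
ee_rot: [-3.14, 0.001, 2.729]
wrist_force: [0.1, 0.1, 0.9]
width: 0.0288
finger_force: 0.0
```

Emit:
drive_tool(deltas="-0.2 -0.1 0 0 0 0.095 28; -0.4 -0.2 0 0 0 0.19 28; -0.6 -0.3 0 0 0 0.28 28; -0.8 -0.3 0 0 0 0.33 28; -0.8 -0.3 0 0 0 0.33 28")

```text
time: 3.8
tool_pos: [0.5197, 0.2446, 0.2489]
ee_rot: [-3.141, -0.001, 2.215]
wrist_force: [0.1, 1.1, -1.1]
width: 0.0277
finger_force: 0.0
```

Emit:
drive_tool(deltas="0 0 0 0 0 0.095 28; 0 0 0 0 0 0.19 28; 0 0 0 0 0 0.28 28; 0 0 0 0 0 0.33 28; 0 0 0 0 0 0.33 28")

```text
time: 4.3
tool_pos: [0.5178, 0.2461, 0.2497]
ee_rot: [-3.141, -0.001, 1.702]
wrist_force: [-0.6, -0.9, 0.2]
width: 0.0278
finger_force: 0.0
```

```bash
cat >> h.py <<'E'
def go(pos,yaw=None):
    "shares of the move to pos/yaw in the present tool axes"
    o=robot.get_obs(); r=R.from_euler('xyz',o['ee_rot']); d=r.inv().apply(np.array(pos)-o['tool_pos'])*10
    w=np.zeros(3)
    if yaw is not None: w=(r.inv()*R.from_euler('xyz',[np.pi,0,yaw])).as_rotvec()/(np.pi/2)
    print('t',round(o['time'],1),'tcp',np.round(o['tool_pos'],3),'rpy',np.round(o['ee_rot'],3),'w',round(o['width'],4),'f',np.round(o['finger_force'],1),'-> d',np.round(d,3),'w',np.round(w,3))
E
python3 -c "
from h import *
go([.578,.211,.12],1.696)"
```

```text
t 4.3 tcp [0.518 0.246 0.25 ] rpy [-3.141e+00 -1.000e-03  1.702e+00] w 0.0278 f 0.0 -> d [-0.428  0.552  1.297] w [-0.    -0.001  0.004]
```

Emit:
drive_tool(deltas="-0.43 0.55 0 0 0 0 28; -0.43 0.55 0.3 0 0 0 28; -0.43 0.55 0.7 0 0 0 28; -0.43 0.55 0.8 0 0 0 28; -0.43 0.55 0.8 0 0 0 28")

```text
time: 4.8
tool_pos: [0.5771, 0.2094, 0.1672]
ee_rot: [-3.136, 0.0, 1.701]
wrist_force: [0.1, 0.7, 0.8]
width: 0.0279
finger_force: 0.0
```

Run:
```python
from h import *
go([.578,.211,.12],1.696)
S={c:snapshot(c) for c in('scene','top')}
a,b=[S[c]['img'][:,:,::-1] for c in('scene','top')]
f=lambda im,x,y,w,h,k:cv2.resize(im[y:y+h,x:x+w],(w*k,h*k),interpolation=cv2.INTER_CUBIC)
cv2.imwrite('pics/c2.png',np.hstack([f(a,270,120,100,100,4),f(b,160,120,100,100,4)]))
```

```text
t 4.8 tcp [0.577 0.209 0.167] rpy [-3.136  0.     1.701] w 0.0279 f 0.0 -> d [0.015 0.013 0.472] w [-0.004  0.     0.003]
```

View pics/c2.png

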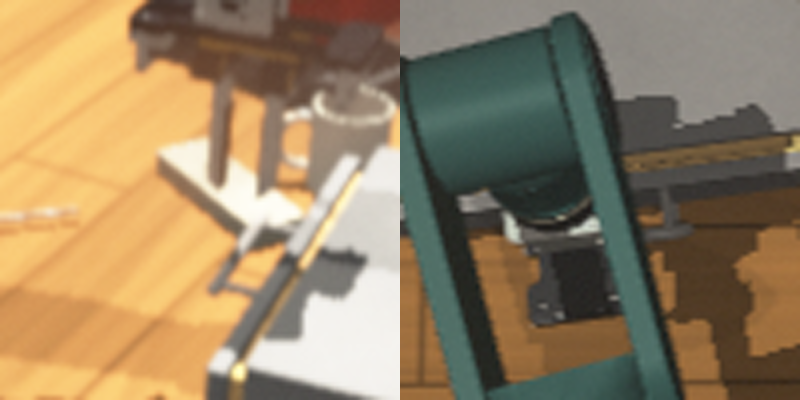

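The crop shows both fingertips straddling above the bar, at roughly (325,166) and (336,167) in scene. I'll descend gently and pinch.

Emit:
drive_tool(deltas="0 0.01 0.15 0 0 0 28; 0 0.01 0.3 0 0 0 28; 0 0.01 0.47 0 0 0 28; 0 0.01 0.47 0 0 0 28")

```text
time: 5.3
tool_pos: [0.578, 0.2086, 0.1189]
ee_rot: [-3.135, 0.001, 1.698]
wrist_force: [0.6, -0.0, -0.2]
width: 0.028
finger_force: 0.0
```

Emit:
drive_tool(deltas="0 0 0 0 0 0 5; 0 0 0 0 0 0 5; 0 0 0 0 0 0 5; 0 0 0 0 0 0 5; 0 0 0 0 0 0 5")

```text
time: 5.8
tool_pos: [0.5804, 0.2091, 0.1232]
ee_rot: [3.141, -0.0, 1.698]
wrist_force: [-0.2, 1.1, -0.4]
width: 0.0053
finger_force: 0.0
```

Run:
```python
from h import *
S={c:snapshot(c) for c in('scene','top')}
print(finder.landmark_of('scene','drawer_pull')[:2])
go([.578,.211,.12],1.696)
a,b=[S[c]['img'][:,:,::-1] for c in('scene','top')]
f=lambda im,x,y,w,h,k:cv2.resize(im[y:y+h,x:x+w],(w*k,h*k),interpolation=cv2.INTER_CUBIC)
cv2.imwrite('pics/c3.png',np.hstack([f(a,290,140,80,80,6),f(b,190,160,50,80,6)]))
```

```text
[{'xy': [328.7, 178.4], 'confidence': 0.77}]
t 6.0 tcp [0.58  0.209 0.123] rpy [ 3.141 -0.     1.698] w 0.005 f 0.0 -> d [ 0.022 -0.02   0.028] w [ 0.    -0.     0.001]
```

View pics/c3.png

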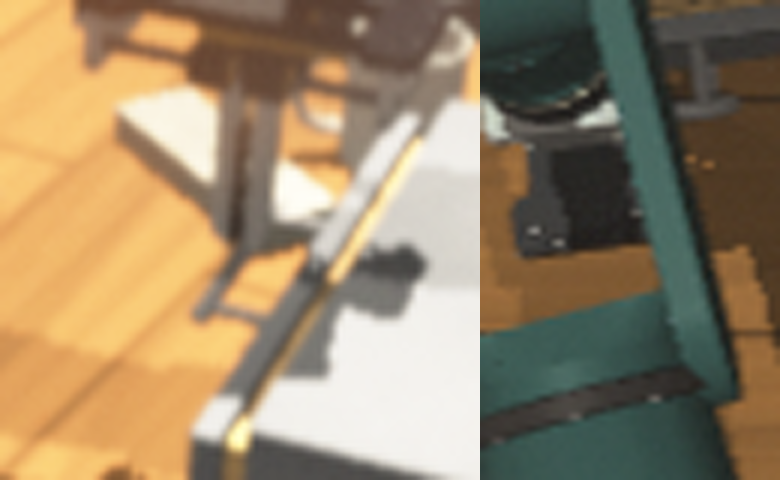

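The crop shows the fingers closed with their tips next to the bar, which runs from (324,192) to (334,175). The bar isn't between them. I'll check this by projection.

```bash
cat >> h.py <<'E'
def proj(s,p):
    q=np.linalg.inv(s['T'])@np.r_[p,1]; return np.round([s['cx']+s['fx']*q[0]/-q[2], s['cy']-s['fy']*q[1]/-q[2]],1)
E
python3 - <<'E'
from h import *
s=snapshot('scene');t=snapshot('top')
o=robot.get_obs();print(o['tool_pos'])
print('tcp',proj(s,o['tool_pos']))
c=np.array([.578,.211,.137]);y=np.array([-.125,.992,0])
for k in(-.06,0,.06):print(proj(s,c+k*y),proj(t,c+k*y))
m=finder.masks_of('scene','drawer_pull');print([(q['confidence'],q['xy'],q['region'].sum()) for q in m])
im=s['img'][:,:,::-1].copy()
for k in np.linspace(-.06,.06,25):
  u=proj(s,c+k*y); cv2.circle(im,tuple((u*16).astype(int)),6,(0,0,255),-1,shift=4)
u=proj(s,o['tool_pos']);cv2.circle(im,tuple((u*16).astype(int)),12,(255,0,0),-1,shift=4)
cv2.imwrite('pics/c4.png',cv2.resize(im[140:220,290:370],(640,640),interpolation=cv2.INTER_CUBIC))
E
```

```text
[0.58013801 0.20904324 0.12262409]
tcp [329.6 186.4]
[323.2 191.3] [229.8 178.3]
[329.6 182.1] [211.1 180.7]
[335.5 173.6] [192.2 183.1]
[(0.88, [335.1, 192.0], np.int64(660))]
```

View pics/c4.png

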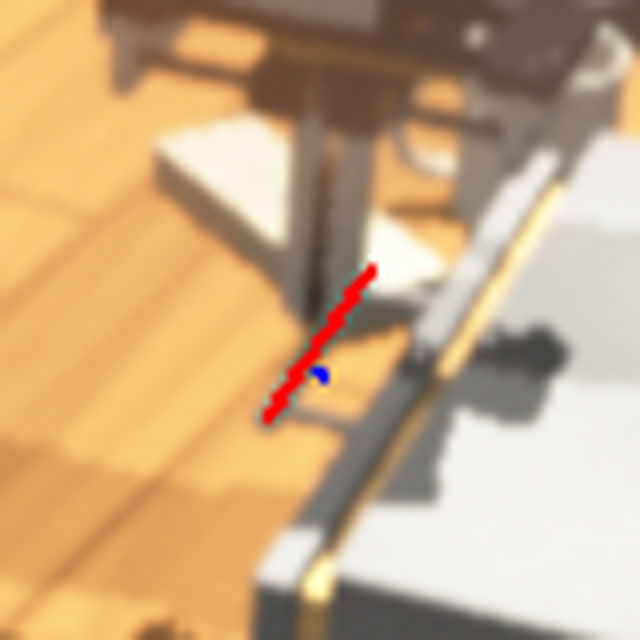

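Projection puts the tips about 5 px (about 12 mm) higher than the reported TCP, and the tool rose while closing. So the pads slipped off the top of the bar. I'll reopen, go lower and close again.

Emit:
drive_tool(deltas="0 0 0 0 0 0 28; 0 0 0 0 0 0 28; 0 0 0 0 0 0 28; 0 0 0.1 0 0 0 28; 0 0 0.18 0 0 0 28")

```text
time: 6.6
tool_pos: [0.58, 0.209, 0.1037]
ee_rot: [-3.141, 0.0, 1.698]
wrist_force: [-0.3, 1.9, 0.2]
width: 0.028
finger_force: 0.0
```

Emit:
drive_tool(deltas="0 0 0 0 0 0 28; 0 0 0 0 0 0 2; 0 0 0 0 0 0 2; 0 0 0 0 0 0 2; 0 0 0 0 0 0 2")

```text
time: 7.1
tool_pos: [0.5802, 0.2091, 0.1049]
ee_rot: [3.141, -0.0, 1.698]
wrist_force: [-1.3, 0.3, 0.5]
width: 0.0101
finger_force: 30.0
```

Emit:
drive_tool(deltas="0 -0.2 0 0 0 0 2; 0 -0.4 0 0 0 0 2; 0 -0.6 0 0 0 0 2; 0 -0.8 0 0 0 0 2; 0 -0.8 0 0 0 0 2")

```text
time: 7.6
tool_pos: [0.4987, 0.1986, 0.1049]
ee_rot: [-3.14, 0.0, 1.699]
wrist_force: [-1.0, -0.5, -0.4]
width: 0.0098
finger_force: 30.0
```

Emit:
drive_tool(deltas="0 -0.2 0 0 0 0 2; 0 -0.4 0 0 0 0 2; 0 -0.6 0 0 0 0 2; 0 -0.7 0 0 0 0 2; 0 -0.7 0 0 0 0 2")

```text
time: 8.1
tool_pos: [0.4308, 0.19, 0.1049]
ee_rot: [-3.141, -0.0, 1.698]
wrist_force: [-1.2, 0.0, -1.1]
width: 0.01
finger_force: 30.0
```

Emit:
drive_tool(deltas="0 -0.06 0 0 0 0 2; 0 -0.12 0 0 0 0 2; 0 -0.16 0 0 0 0 2; 0 -0.16 0 0 0 0 2; 0 -0.16 0 0 0 0 2")

```text
time: 8.6
tool_pos: [0.4217, 0.1888, 0.1049]
ee_rot: [3.128, -0.001, 1.697]
wrist_force: [15.0, 2.9, -9.5]
width: 0.0102
finger_force: 30.0
```

Emit:
drive_tool(deltas="0 0.16 0 0 0 0 2; 0 0.16 0 0 0 0 28; 0 0.16 0 0 0 0 28; 0 0.16 0 0 0 0 28; 0 0.16 -0.2 0 0 0 28")

```text
time: 9.1
tool_pos: [0.4286, 0.1893, 0.1218]
ee_rot: [-3.135, 0.001, 1.698]
wrist_force: [-0.5, -1.3, -0.3]
width: 0.0282
finger_force: 0.0
```

Emit:
drive_tool(deltas="0 0 -0.4 0 0 0 28; 0 0 -0.8 0 0 0 60; 0 -0.3 -1 0 0 0 60; 0 -0.7 -1 0 0 0 60; 0 -1 -1 0 0 0 60")

```text
time: 9.6
tool_pos: [0.3306, 0.1772, 0.2257]
ee_rot: [3.14, -0.001, 1.698]
wrist_force: [0.2, 0.2, 0.2]
width: 0.0564
finger_force: 0.0
```

Emit:
drive_tool(deltas="-0.5 0 0 0 0 0 60; -1 0 0 0 0 0 60; -1 0 0 0 0 0 60")

```text
time: 9.9
tool_pos: [0.3447, 0.0734, 0.2247]
ee_rot: [3.141, 0.003, 1.688]
wrist_force: [-0.5, 0.6, -0.1]
width: 0.0602
finger_force: 0.0
```

Emit:
drive_tool(deltas="-0.5 0 0 0 0 0 60; -1 0 0 0 0 0 60; -1 0 0 0 0 0 60")

```text
time: 10.2
tool_pos: [0.3573, -0.0256, 0.2241]
ee_rot: [-3.141, 0.002, 1.688]
wrist_force: [0.6, 0.7, 0.1]
width: 0.0598
finger_force: 0.0
```

Run:
```python
from h import *
np.set_printoptions(precision=4,suppress=True)
go([.5,.2,.2],3.266)
S={c:snapshot(c) for c in('scene','top')}
s,t=S['scene'],S['top']
for n in('thermometer','drawer_pull','drawer_floor'):
  L={c:finder.landmark_of(c,n) for c in S}
  for c in S: print(n,c,[(np.round(l['xy'],1),round(l['confidence'],2)) for l in L[c][:3]])
  if L['scene'] and L['top']: print(tri(s,L['scene'][0]['xy'],t,L['top'][0]['xy']))
a,b=s['img'][:,:,::-1],t['img'][:,:,::-1]
f=lambda im,x,y,w,h,k:cv2.resize(im[y:y+h,x:x+w],(w*k,h*k),interpolation=cv2.INTER_CUBIC)
cv2.imwrite('pics/c5.png',np.hstack([f(a,270,120,130,130,3),f(b,140,120,130,130,3)]))
for m in ('scene','top'):
  q=finder.masks_of(m,'thermometer')
  if q:
    r=q[0]['region'];ys,xs=np.nonzero(r);print(m,q[0]['confidence'],q[0]['xy'],cv2.minAreaRect(np.c_[xs,ys].astype(np.float32)))
```

```text
t 10.2 tcp [ 0.357 -0.026  0.224] rpy [-3.141  0.002  1.688] w 0.0598 f 0.0 -> d [2.074 1.681 0.236] w [-0.001  0.    -1.005]
thermometer scene [(array([318.3, 200.1]), 0.6)]
thermometer top [(array([229.9, 183.4]), 0.56)]
(array([0.5729, 0.1536, 0.0993]), np.float64(0.0055590492728487895))
drawer_pull scene [(array([286. , 170.8]), 0.95)]
drawer_pull top [(array([214.7, 223.4]), 0.76), (array([402.9, 156.5]), 0.48)]
(array([0.4351, 0.1927, 0.1452]), np.float64(0.014977608074661817))
drawer_floor scene [(array([330.4, 197.8]), 0.81), (array([265.1, 179.6]), 0.66), (array([242.1, 249.4]), 0.56)]
drawer_floor top [(array([212. , 179.2]), 0.7)]
(array([0.5892, 0.2139, 0.0804]), np.float64(0.008890505642666545))
scene 0.57 [318.6, 198.1] ((318.3624267578125, 199.95872497558594), (34.194400787353516, 13.696917533874512), 16.699243545532227)
top 0.6 [232.5, 184.3] ((231.62835693359375, 182.4248046875), (35.255069732666016, 11.175192832946777), 86.18592071533203)
```

View pics/c5.png

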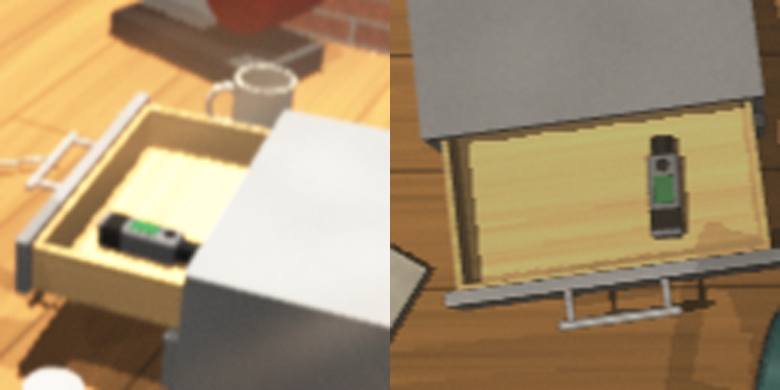

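The picture shows the drawer open with the thermometer in its right part, display up. In top its lens end is at about (231.3,165) and its tail at about (232,199). In scene it spans roughly (303,196) to (336,204).

Run:
```python
from h import *
np.set_printoptions(precision=4,suppress=True)
s,t=snapshot('scene'),snapshot('top')
for z in(.105,.115): print(z,onz(t,(231.3,165),z),onz(t,(232,199),z),onz(t,(231.6,182.2),z))
m=finder.masks_of('top','thermometer')[0]['region'];ys,xs=np.nonzero(m)
P=np.array([onz(t,(x,y),.11)[:2] for x,y in zip(xs,ys)]);c=P.mean(0);w,v=np.linalg.eigh(np.cov(P.T));print('mask',c,v[:,1],np.ptp((P-c)@v,axis=0))
print('tri', tri(s,(318.4,200),t,(231.6,182.2)))
# drawer inner corners in the top crop (rim z~.138 / floor .09)
for u in ((468,140),(480,282),(752,103),(768,245)):
  p=(140+(u[0]-390)/3,120+u[1]/3);print(u,onz(t,p,.138)[:2],onz(t,p,.09)[:2])
go([.57,.16,.2])
```

```text
0.105 [0.6354 0.1502 0.105 ] [0.523  0.1475 0.105 ] [0.5783 0.149  0.105 ]
0.115 [0.6332 0.1492 0.115 ] [0.5217 0.1465 0.115 ] [0.5766 0.148  0.115 ]
mask [0.5734 0.1499] [-0.9956 -0.0938] [0.0349 0.1101]
tri (array([0.5761, 0.1476, 0.1041]), np.float64(0.0055145079526473))
(468, 140) [0.6239 0.3541] [0.6341 0.3665]
(480, 282) [0.4725 0.3382] [0.4771 0.35  ]
(752, 103) [0.6627 0.053 ] [0.6743 0.0544]
(768, 245) [0.5094 0.0367] [0.5154 0.0375]
t 10.8 tcp [ 0.358 -0.021  0.225] rpy [ 3.141 -0.     1.699] w 0.06 f 0.0 -> d [1.519 2.338 0.246] w [0. 0. 0.]
```

Emit:
drive_tool(deltas="0.35 0.35 0 0 0 0 60; 0.7 0.7 0 0 0 0 60; 1 1 0 0 0 0 60; 1 1 0 0 0 0 60")

```text
time: 11.25
tool_pos: [0.4455, 0.0941, 0.223]
ee_rot: [-3.139, -0.002, 1.703]
wrist_force: [-0.9, -1.0, 0.7]
width: 0.0597
finger_force: 0.0
```

Emit:
drive_tool(deltas="0.25 0.4 0 0 0 0 60; 0.5 0.8 0 0 0 0 60; 0.5 1 0 0 0 0 60; 0.5 1 0 0 0 0 60")

```text
time: 11.65
tool_pos: [0.5379, 0.153, 0.223]
ee_rot: [-3.139, 0.001, 1.698]
wrist_force: [-0.4, -0.3, -0.6]
width: 0.06
finger_force: 0.0
```

Emit:
drive_tool(deltas="0 0.1 0 0 0 0.09 60; 0 0.2 0 0 0 0.18 60; 0 0.3 0 0 0 0.27 60; 0 0.3 0 0 0 0.36 60; 0 0.3 0 0 0 0.45 60")

```text
time: 12.15
tool_pos: [0.5657, 0.1557, 0.225]
ee_rot: [-3.141, 0.001, 0.984]
wrist_force: [0.6, 0.2, 0.3]
width: 0.0603
finger_force: 0.0
```

Emit:
drive_tool(deltas="0 0 0 0 0 0.09 60; 0 0 0 0 0 0.18 60; 0 0 0 0 0 0.27 60; 0 0 0 0 0 0.36 60; 0 0 0 0 0 0.45 60")

```text
time: 12.65
tool_pos: [0.5654, 0.1557, 0.2253]
ee_rot: [3.141, 0.0, 0.277]
wrist_force: [-0.0, -0.6, 0.4]
width: 0.06
finger_force: 0.0
```

Emit:
drive_tool(deltas="0 0 0 0 0 0.08 60; 0 0 0 0 0 0.15 60; 0 0 0 0 0 0.15 60")

```text
time: 12.95
tool_pos: [0.5656, 0.1558, 0.2253]
ee_rot: [3.141, -0.0, 0.048]
wrist_force: [0.7, 0.2, -0.1]
width: 0.0601
finger_force: 0.0
```

```bash
python3 -c "
from h import *
go([.572,.148,.125],.05)"
```

```text
t 12.9 tcp [0.566 0.156 0.225] rpy [ 3.141 -0.     0.048] w 0.0601 f 0.0 -> d [0.06  0.081 1.003] w [ 0.    -0.    -0.001]
```

Emit:
drive_tool(deltas="0.06 0.08 0.3 0 0 0 60; 0.06 0.08 0.6 0 0 0 60; 0.06 0.08 0.9 0 0 0 60; 0.06 0.08 1 0 0 0 60; 0.06 0.08 1 0 0 0 60")

```text
time: 13.45
tool_pos: [0.5714, 0.1485, 0.123]
ee_rot: [3.141, 0.004, 0.05]
wrist_force: [-0.1, 0.1, -0.1]
width: 0.0603
finger_force: 0.0
```

Emit:
drive_tool(deltas="0 0 0.1 0 0 0 60; 0 0 0.2 0 0 0 60; 0 0 0.3 0 0 0 60; 0 0 0.3 0 0 0 60")

```text
time: 13.85
tool_pos: [0.572, 0.149, 0.0928]
ee_rot: [3.141, 0.003, 0.049]
wrist_force: [0.4, 0.4, 0.3]
width: 0.06
finger_force: 0.0
```

Run:
```python
from h import *
go([.572,.148,.095],.05)
s=snapshot('scene');o=robot.get_obs();r=R.from_euler('xyz',o['ee_rot'])
im=s['img'][:,:,::-1].copy()
for k in(-.03,0,.03):
  u=proj(s,o['tool_pos']+r.apply([0,k,0]));print(u);cv2.circle(im,tuple((u*16).astype(int)),10,(0,0,255),-1,shift=4)
cv2.imwrite('pics/c6.png',cv2.resize(im[140:240,270:370],(700,700),interpolation=cv2.INTER_CUBIC))
```

```text
t 13.8 tcp [0.572 0.149 0.093] rpy [3.141e+00 3.000e-03 4.900e-02] w 0.06 f 0.0 -> d [-0.     0.01  -0.022] w [ 0.     0.002 -0.001]
[322.2 197.5]
[318.3 202.1]
[314.2 206.8]
```

View pics/c6.png

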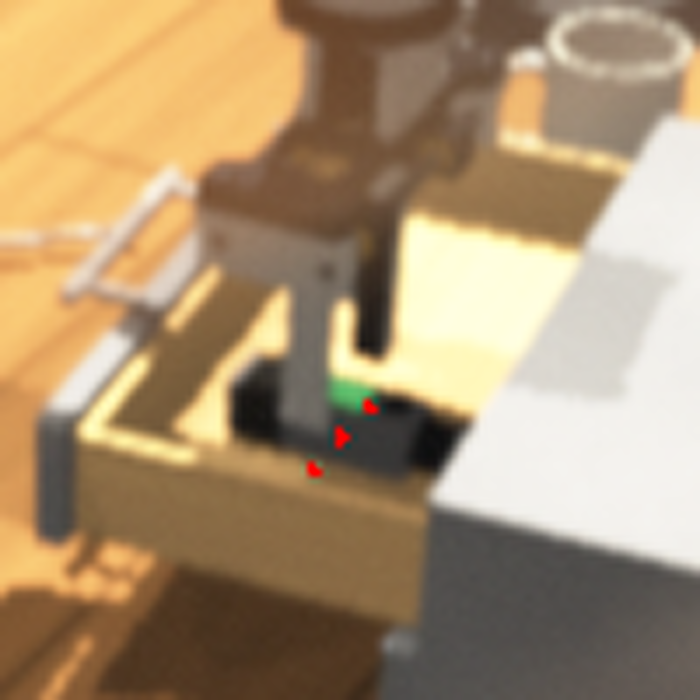

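The crop shows the fingers astride the thermometer box, with tips at about (313,202) and (323,190). That is again about 12 mm higher than computed, so I'll go down in small steps while watching the force.

Emit:
drive_tool(deltas="0 0 0.03 0 0 0 60; 0 0 0.06 0 0 0 60; 0 0 0.06 0 0 0 60")

```text
time: 14.2
tool_pos: [0.5729, 0.1492, 0.0883]
ee_rot: [-3.142, 0.0, 0.049]
wrist_force: [0.5, 0.0, -0.6]
width: 0.0598
finger_force: 0.0
```

Emit:
drive_tool(deltas="0 0 0.02 0 0 0 60; 0 0 0.04 0 0 0 60; 0 0 0.04 0 0 0 60")

```text
time: 14.5
tool_pos: [0.5728, 0.1492, 0.0842]
ee_rot: [3.142, 0.001, 0.049]
wrist_force: [-1.3, 0.3, 0.2]
width: 0.0596
finger_force: 0.0
```

Emit:
drive_tool(deltas="0 0 0 0 0 0 20; 0 0 0 0 0 0 20; 0 0 0 0 0 0 20; 0 0 0 0 0 0 20; 0 0 0 0 0 0 20")

```text
time: 15.0
tool_pos: [0.5731, 0.1493, 0.0847]
ee_rot: [-3.141, -0.0, 0.049]
wrist_force: [-0.6, -0.2, -0.2]
width: 0.0337
finger_force: 30.0
```

Emit:
drive_tool(deltas="0 0 -0.2 0 0 0 20; 0 0 -0.4 0 0 0 20; 0 0 -0.7 0 0 0 20; 0 0 -1 0 0 0 20; 0 0 -1 0 0 0 20")

```text
time: 15.5
tool_pos: [0.5756, 0.1496, 0.1898]
ee_rot: [-3.141, -0.01, 0.049]
wrist_force: [0.8, -0.5, -1.0]
width: 0.0338
finger_force: 30.0
```

Emit:
drive_tool(deltas="-0.1 0.2 -0.2 0 0 0 20; -0.2 0.5 -0.3 0 0 0 20; -0.3 0.8 -0.3 0 0 0 20; -0.3 1 -0.3 0 0 0 20")

```text
time: 15.9
tool_pos: [0.5466, 0.0462, 0.2131]
ee_rot: [3.141, 0.002, 0.048]
wrist_force: [-0.2, 0.8, -1.7]
width: 0.0336
finger_force: 30.0
```

Emit:
drive_tool(deltas="-0.1 0.3 0 0 0 0 20; -0.2 0.6 0 0 0 0 20; -0.3 0.9 0 0 0 0 20; -0.3 1 0 0 0 0 20")

```text
time: 16.3
tool_pos: [0.5212, -0.0558, 0.2124]
ee_rot: [3.141, 0.003, 0.046]
wrist_force: [1.1, 0.7, -1.2]
width: 0.0336
finger_force: 30.0
```

Emit:
drive_tool(deltas="0 0.3 0 0 0 0 20; 0 0.6 0 0 0 0.01 20; -0.1 0.9 0 0 0 0.02 20; -0.1 1 0 0 0 0.03 20")

```text
time: 16.7
tool_pos: [0.5169, -0.1556, 0.2126]
ee_rot: [-3.141, 0.003, -0.002]
wrist_force: [-0.0, 0.3, -1.2]
width: 0.0336
finger_force: 30.0
```

Emit:
drive_tool(deltas="0 0.3 0.1 0 0 0 20; 0 0.6 0.3 0 0 0 20; 0 0.9 0.5 0 0 0 20; 0 1 0.7 0 0 0 20; 0 1 0.7 0 0 0 20")

```text
time: 17.2
tool_pos: [0.5159, -0.2529, 0.1392]
ee_rot: [-3.136, 0.008, 0.0]
wrist_force: [-0.2, -0.1, -1.4]
width: 0.0333
finger_force: 30.0
```

```bash
python3 -c "
from h import *
go([.5025,-.294,.109],0)"
```

```text
t 17.2 tcp [ 0.516 -0.253  0.139] rpy [-3.136  0.008  0.   ] w 0.0333 f 30.0 -> d [-0.132  0.412  0.301] w [-0.003  0.005  0.   ]
```

Emit:
drive_tool(deltas="-0.05 0.2 0.1 0 0 0 20; -0.13 0.41 0.2 0 0 0 20; -0.13 0.41 0.3 0 0 0 20; -0.13 0.41 0.3 0 0 0 20; -0.13 0.41 0.3 0 0 0 20")

```text
time: 17.7
tool_pos: [0.5056, -0.2934, 0.1148]
ee_rot: [-3.141, -0.0, 0.003]
wrist_force: [0.1, -0.1, -0.7]
width: 0.0336
finger_force: 30.0
```

Run:
```python
from h import *
np.set_printoptions(precision=4,suppress=True)
go([.5025,-.294,.109],0)
s,t=snapshot('scene'),snapshot('top')
for n in('thermometer','disc_left','disc_right'):
  L=[finder.landmark_of(c,n) for c in('scene','top')]
  print(n,[[(np.round(l['xy'],1),round(l['confidence'],2)) for l in q[:2]] for q in L])
  if L[0] and L[1]: print(tri(s,L[0][0]['xy'],t,L[1][0]['xy']))
o=robot.get_obs();tt=o['tool_pos']
def draw(s,P,im,col):
  for p in P: cv2.circle(im,tuple((proj(s,p)*16).astype(int)),8,col,-1,shift=4)
out=[]
th=tt+[.0025,0,.0205]
for q,(x,y,w,h) in((s,(200,240,100,100)),(t,(330,130,100,100))):
  im=q['img'][:,:,::-1].copy()
  raw=im[y:y+h,x:x+w].copy()
  draw(q,[th+[.055,0,0],th+[-.055,0,0]],im,(0,0,255)); draw(q,[[.66,-.294,.129],[.66,-.404,.129]],im,(255,0,0))
  out.append(np.vstack([cv2.resize(k,(300,300),interpolation=cv2.INTER_CUBIC) for k in(raw,im[y:y+h,x:x+w])]))
cv2.imwrite('pics/c7.png',np.hstack(out))
```

```text
t 17.7 tcp [ 0.506 -0.293  0.115] rpy [-3.141 -0.     0.003] w 0.0336 f 30.0 -> d [-0.031  0.006  0.058] w [-0.001 -0.     0.002]
thermometer [[(array([209.4, 263.9]), 0.88)], [(array([399. , 159.7]), 0.52), (array([371. , 201.2]), 0.47)]]
(array([ 0.604 , -0.3704,  0.2523]), np.float64(0.03633160959372903))
disc_left [[(array([263.5, 291.9]), 0.57)], [(array([366. , 151.8]), 0.7)]]
(array([ 0.6658, -0.2918,  0.1343]), np.float64(0.011910075808838703))
disc_right [[(array([231.6, 324. ]), 0.79), (array([287.5, 264.1]), 0.34)], [(array([401.2, 158.8]), 0.78)]]
(array([ 0.6499, -0.4033,  0.1273]), np.float64(0.003592884527992364))
```

View pics/c7.png

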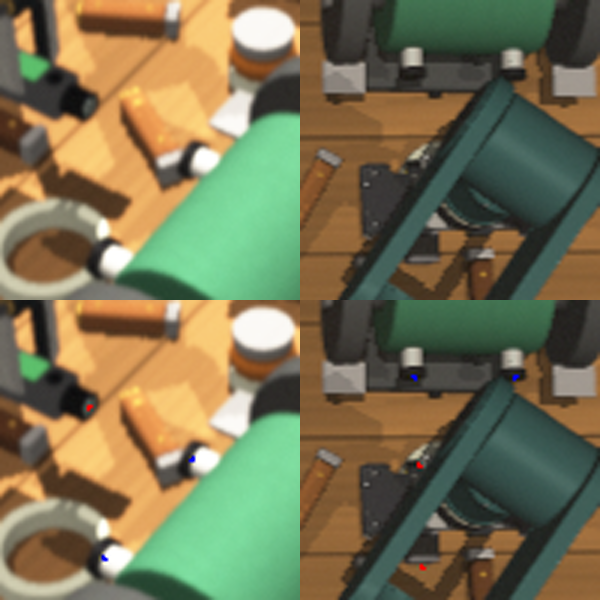

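The picture shows the computed lens point (red) on the lens within about 1 px, and the disc points (blue) on the black faces. I'll make a small correction and hold at the left disc.

Emit:
drive_tool(deltas="-0.02 0.01 0.03 0 0 0 20; -0.02 0.01 0.06 0 0 0 20; -0.02 0.01 0.06 0 0 0 20; -0.02 0.01 0.06 0 0 0 20; -0.02 0.01 0.06 0 0 0 20")

```text
time: 18.6
tool_pos: [0.503, -0.2959, 0.1085]
ee_rot: [-3.141, -0.0, 0.002]
wrist_force: [-0.6, 0.1, -1.1]
width: 0.0334
finger_force: 30.0
```

Emit:
drive_tool(deltas="0 0 0 0 0 0 20; 0 0 0 0 0 0 20; 0 0 0 0 0 0 20; 0 0 0 0 0 0 20; 0 0 0 0 0 0 20")

```text
time: 19.1
tool_pos: [0.503, -0.2959, 0.1086]
ee_rot: [-3.142, -0.0, 0.002]
wrist_force: [-0.8, 0.0, -2.1]
width: 0.0337
finger_force: 30.0
```

Emit:
drive_tool(deltas="0 0 0 0 0 0 20; 0 0 0 0 0 0 20; 0 0 0 0 0 0 20; 0 0 0 0 0 0 20; 0 0 0 0 0 0 20")

```text
time: 19.6
tool_pos: [0.503, -0.2959, 0.1085]
ee_rot: [-3.141, -0.0, 0.002]
wrist_force: [-0.5, 0.9, -1.6]
width: 0.0335
finger_force: 30.0
```

Run:
```python
from h import *
go([.5025,-.294,.109],0)
s=snapshot('scene');tt=robot.get_obs()['tool_pos'];th=tt+[.0025,0,.0205]
im=s['img'][:,:,::-1].copy();raw=im.copy()
for p in[th+[.055,0,0],th+[-.055,0,0],th+[.155,0,0]]: cv2.circle(im,tuple((proj(s,p)*16).astype(int)),8,(0,0,255),-1,shift=4)
cv2.imwrite('pics/c8.png',np.hstack([cv2.resize(k[230:330,180:280],(400,400),interpolation=cv2.INTER_CUBIC) for k in(raw,im)]))
```

```text
t 19.6 tcp [ 0.503 -0.296  0.109] rpy [-3.141e+00 -0.000e+00  2.000e-03] w 0.0335 f 30.0 -> d [-0.005 -0.019 -0.005] w [-0.    -0.     0.001]
```

View pics/c8.png

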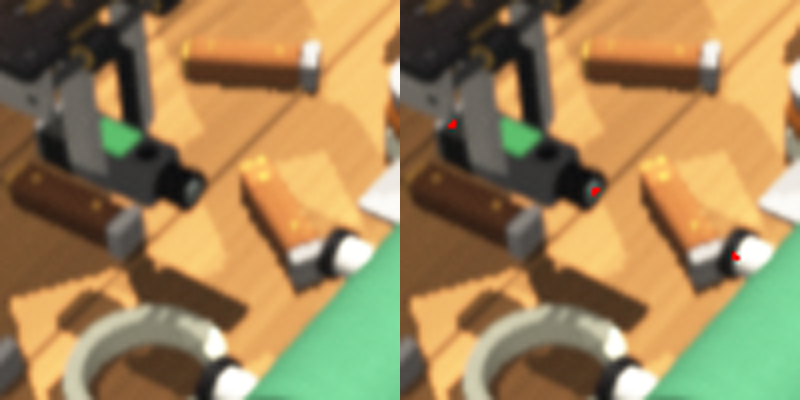

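The sight line (red) runs from the lens to the middle of the left disc. I'll hold a little longer, then shift 110 mm to the right disc.

Emit:
drive_tool(deltas="0 0 0 0 0 0 20; 0 0 0 0 0 0 20; 0 0 0 0 0 0 20; 0 0 0 0 0 0 20; 0 0 0 0 0 0 20")

```text
time: 20.15
tool_pos: [0.503, -0.2959, 0.1085]
ee_rot: [-3.142, -0.0, 0.002]
wrist_force: [0.1, 0.5, -2.2]
width: 0.0337
finger_force: 30.0
```

Emit:
drive_tool(deltas="0 0 0 0 0 0 20; 0 0 0 0 0 0 20; 0 0 0 0 0 0 20; 0 0 0 0 0 0 20; 0 0 0 0 0 0 20")

```text
time: 20.65
tool_pos: [0.503, -0.2959, 0.1085]
ee_rot: [-3.141, -0.0, 0.002]
wrist_force: [0.6, 0.3, -1.1]
width: 0.0334
finger_force: 30.0
```

Emit:
drive_tool(deltas="0 0.2 0 0 0 0 20; 0 0.4 0 0 0 0 20; 0 0.6 0 0 0 0 20; 0 0.8 0 0 0 0 20; 0 0.8 0 0 0 0 20")

```text
time: 21.15
tool_pos: [0.5022, -0.3799, 0.1079]
ee_rot: [3.14, 0.001, -0.002]
wrist_force: [0.3, -0.2, -1.5]
width: 0.0339
finger_force: 30.0
```

Emit:
drive_tool(deltas="0 0.1 0 0 0 0 20; 0 0.2 0 0 0 0 20; 0 0.28 0 0 0 0 20; 0 0.28 0 0 0 0 20; 0 0.28 0 0 0 0 20")

```text
time: 21.65
tool_pos: [0.5032, -0.4037, 0.1085]
ee_rot: [-3.141, 0.0, 0.002]
wrist_force: [-0.5, 0.4, -1.0]
width: 0.0337
finger_force: 30.0
```

Emit:
drive_tool(deltas="0 0 0 0 0 0 20; 0 0 0 0 0 0 20; 0 0 0 0 0 0 20; 0 0 0 0 0 0 20; 0 0 0 0 0 0 20")

```text
time: 22.15
tool_pos: [0.5032, -0.4037, 0.1086]
ee_rot: [-3.142, -0.0, 0.002]
wrist_force: [-0.2, 0.2, -1.1]
width: 0.0336
finger_force: 30.0
```

Run:
```python
from h import *
np.set_printoptions(precision=4,suppress=True)
go([.5025,-.404,.109],0)
s=snapshot('scene');tt=robot.get_obs()['tool_pos'];th=tt+[.0025,0,.0205]
im=s['img'][:,:,::-1].copy();raw=im.copy()
for p in[th+[.055,0,0],th+[-.055,0,0],th+[.155,0,0]]: cv2.circle(im,tuple((proj(s,p)*16).astype(int)),8,(0,0,255),-1,shift=4)
cv2.imwrite('pics/c9.png',np.hstack([cv2.resize(k[260:360,150:250],(400,400),interpolation=cv2.INTER_CUBIC) for k in(raw,im)]))
```

```text
t 22.1 tcp [ 0.503 -0.404  0.109] rpy [-3.142 -0.     0.002] w 0.0336 f 30.0 -> d [-0.007  0.003 -0.004] w [-0.    -0.     0.001]
```

View pics/c9.png

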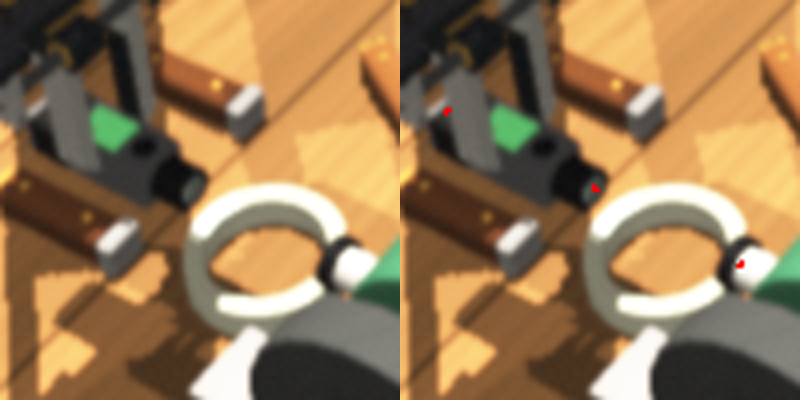

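The right disc is sighted the same way. I'll hold two more seconds, then lift and carry the thermometer back to the drawer.

Emit:
drive_tool(deltas="0 0 0 0 0 0 20; 0 0 0 0 0 0 20; 0 0 0 0 0 0 20; 0 0 0 0 0 0 20; 0 0 0 0 0 0 20")

```text
time: 22.7
tool_pos: [0.5031, -0.4039, 0.1085]
ee_rot: [-3.142, -0.0, 0.002]
wrist_force: [-0.3, -0.1, -1.3]
width: 0.0336
finger_force: 30.0
```

Emit:
drive_tool(deltas="0 0 0 0 0 0 20; 0 0 0 0 0 0 20; 0 0 0 0 0 0 20; 0 0 0 0 0 0 20; 0 0 0 0 0 0 20")

```text
time: 23.2
tool_pos: [0.5031, -0.4039, 0.1085]
ee_rot: [-3.141, 0.0, 0.002]
wrist_force: [-0.1, -0.3, -1.4]
width: 0.0336
finger_force: 30.0
```

Emit:
drive_tool(deltas="0 0 0 0 0 0 20; 0 0 0 0 0 0 20; 0 0 0 0 0 0 20; 0 0 0 0 0 0 20; 0 0 0 0 0 0 20")

```text
time: 23.7
tool_pos: [0.5031, -0.4039, 0.1085]
ee_rot: [-3.141, -0.0, 0.002]
wrist_force: [0.0, 0.6, -1.5]
width: 0.0336
finger_force: 30.0
```

Emit:
drive_tool(deltas="-0.1 0 -0.2 0 0 0 20; -0.2 0 -0.5 0 0 0 20; -0.2 -0.3 -0.8 0 0 0 20; -0.2 -0.6 -1 0 0 0 20; -0.2 -1 -1 0 0 0 20")

```text
time: 24.2
tool_pos: [0.4843, -0.3051, 0.2131]
ee_rot: [3.136, -0.007, -0.0]
wrist_force: [-0.5, -0.4, -1.6]
width: 0.0334
finger_force: 30.0
```

Emit:
drive_tool(deltas="0 -0.4 0 0 0 0 20; 0 -0.8 -0.1 0 0 0 20; 0 -1 -0.2 0 0 0 20; 0 -1 -0.2 0 0 0 20")

```text
time: 24.6
tool_pos: [0.4837, -0.2018, 0.2312]
ee_rot: [3.14, -0.004, 0.006]
wrist_force: [0.5, -1.1, -0.6]
width: 0.0337
finger_force: 30.0
```

Emit:
drive_tool(deltas="0.1 -0.4 0 0 0 0 20; 0.2 -0.8 0 0 0 0 20; 0.3 -1 0 0 0 0 20; 0.3 -1 0 0 0 0 20")

```text
time: 25.0
tool_pos: [0.5134, -0.1024, 0.228]
ee_rot: [-3.141, 0.0, 0.005]
wrist_force: [-0.2, -1.1, -1.7]
width: 0.0333
finger_force: 30.0
```

Emit:
drive_tool(deltas="0.1 -0.4 0 0 0 0 20; 0.2 -0.8 0 0 0 -0.02 20; 0.3 -1 0 0 0 -0.05 20; 0.3 -1 0 0 0 -0.08 20")

```text
time: 25.4
tool_pos: [0.5433, -0.003, 0.2277]
ee_rot: [-3.141, 0.001, 0.131]
wrist_force: [-0.4, -0.8, -1.2]
width: 0.0337
finger_force: 30.0
```

```bash
cat >> h.py <<'E'
def slot(x,y,z,c=(.592,.204)):
    return [c[0]+.992*x-.127*y, c[1]+.127*x+.992*y, z]
E
python3 -c "
from h import *
print(slot(-.03,-.115,.086)); p=slot(-.033,-.115,.18); go(p,.127)"
```

```text
[0.5768449999999999, 0.08610999999999998, 0.086]
t 25.4 tcp [ 0.543 -0.003  0.228] rpy [-3.141e+00  1.000e-03  1.310e-01] w 0.0337 f 30.0 -> d [ 0.42  -0.839  0.477] w [-0.     0.     0.003]
```

Emit:
drive_tool(deltas="0.2 -0.4 0 0 0 0 20; 0.42 -0.84 0 0 0 0 20; 0.42 -0.84 0.2 0 0 0 20; 0.42 -0.84 0.48 0 0 0 20; 0.42 -0.84 0.48 0 0 0 20")

```text
time: 25.9
tool_pos: [0.5712, 0.0833, 0.175]
ee_rot: [3.141, 0.01, 0.126]
wrist_force: [-0.3, -0.5, -3.4]
width: 0.0337
finger_force: 30.0
```

Emit:
drive_tool(deltas="0 0 0.2 0 0 0 20; 0 0 0.4 0 0 0 20; 0 0 0.6 0 0 0 20; 0 0 0.8 0 0 0 20; 0 0 0.9 0 0 0 20")

```text
time: 26.4
tool_pos: [0.5732, 0.0831, 0.0895]
ee_rot: [3.141, 0.002, 0.125]
wrist_force: [-0.6, 0.3, -1.2]
width: 0.0337
finger_force: 30.0
```

Emit:
drive_tool(deltas="0 0 0 0 0 0 20; 0 0 0 0 0 0 46; 0 0 0 0 0 0 46; 0 0 0 0 0 0 46; 0 0 0 0 0 0 46")

```text
time: 26.9
tool_pos: [0.5747, 0.0861, 0.0927]
ee_rot: [-3.14, -0.004, 0.128]
wrist_force: [-0.1, 3.9, 4.4]
width: 0.046
finger_force: 2.3
```

Emit:
drive_tool(deltas="0 0 -0.3 0 0 0 46; 0 0 -0.6 0 0 0 46; 0 0 -0.9 0 0 0 60; 0 0 -1 0 0 0 60; 0 0 -1 0 0 0 60")

```text
time: 27.4
tool_pos: [0.5747, 0.0844, 0.1928]
ee_rot: [3.14, -0.005, 0.127]
wrist_force: [0.2, -0.2, -0.3]
width: 0.0594
finger_force: 0.0
```

```bash
cat > hd.py <<'E'
from h import *
np.set_printoptions(precision=4,suppress=True)
s,t=snapshot('scene'),snapshot('top')
for c,q in(('top',t),('scene',s)):
  for m in finder.masks_of(c,'handle1'):
    ys,xs=np.nonzero(m['region'])
    if len(xs)<20: continue
    P=np.array([onz(q,(x,y),.02)[:2] for x,y in zip(xs,ys)]);k=P.mean(0);w,v=np.linalg.eigh(np.cov(P.T));a=v[:,1]
    print(c,round(m['confidence'],2),np.round(m['xy']),k,'yaw',round(float(np.arctan2(a[1],a[0])),3),'size',np.ptp((P-k)@v,axis=0))
  print([ (np.round(l['xy'],1),round(l['confidence'],2),onz(q,l['xy'],0)[:2]) for l in finder.landmark_of(c,'handle1')])
E
python3 hd.py; python3 -c "
from h import *
go([.43,-.07,.2])"
```

```text
top 0.82 [390. 228.] [ 0.4325 -0.3902] yaw -3.114 size [0.0319 0.101 ]
top 0.61 [299. 231.] [ 0.434  -0.0726] yaw -2.695 size [0.0264 0.1013]
top 0.52 [335. 193.] [ 0.5512 -0.1948] yaw 2.596 size [0.0295 0.1096]
top 0.49 [382. 130.] [ 0.771  -0.3853] yaw 1.637 size [0.242  0.3622]
[(array([330.7, 194. ]), 0.81, array([ 0.5522, -0.1892])), (array([295.8, 230.5]), 0.53, array([ 0.4247, -0.0643])), (array([389.2, 225.7]), 0.52, array([ 0.4386, -0.3923])), (array([375.9, 196.2]), 0.43, array([ 0.5433, -0.3492]))]
scene 0.95 [171. 317.] [ 0.4391 -0.3979] yaw 3.127 size [0.0406 0.1199]
scene 0.82 [244. 248.] [ 0.4408 -0.0813] yaw -2.73 size [0.0539 0.1088]
scene 0.61 [199. 281.] [ 0.4292 -0.2691] yaw 3.095 size [0.0445 0.121 ]
[(array([249.4, 289.7]), 0.85, array([ 0.5509, -0.2036])), (array([167.4, 320.3]), 0.74, array([ 0.4368, -0.3983])), (array([197.8, 283.8]), 0.73, array([ 0.4171, -0.2606])), (array([244.2, 248.5]), 0.6, array([ 0.438 , -0.0709])), (array([130.2, 279.6]), 0.15, array([ 0.2464, -0.3476]))]
t 27.7 tcp [0.573 0.085 0.188] rpy [-3.141  0.004  0.127] w 0.06 f 0.0 -> d [-1.611  1.353 -0.11 ] w [0. 0. 0.]
```

Emit:
drive_tool(deltas="-0.35 0.3 0 0 0 0 60; -0.7 0.6 0 0 0 0 60; -1 0.9 0 0 0 0 60; -1 0.9 0 0 0 0 60")

```text
time: 28.1
tool_pos: [0.483, -0.02, 0.19]
ee_rot: [3.14, 0.002, 0.122]
wrist_force: [-0.2, 0.2, -0.1]
width: 0.0599
finger_force: 0.0
```

Emit:
drive_tool(deltas="-0.3 0.2 0 0 0 -0.08 60; -0.58 0.48 0 0 0 -0.15 60; -0.58 0.48 0.3 0 0 -0.2 60; -0.58 0.48 0.6 0 0 -0.2 60; -0.58 0.48 0.6 0 0 -0.2 60")

```text
time: 28.6
tool_pos: [0.4311, -0.071, 0.1257]
ee_rot: [-3.135, 0.007, 0.441]
wrist_force: [0.9, 0.8, -0.8]
width: 0.0597
finger_force: 0.0
```

Run:
```python
from h import *
go([.434,-.072,.005],.446)
s,t=snapshot('scene'),snapshot('top')
f=lambda im,x,y,w,h,k:cv2.resize(im[y:y+h,x:x+w,::-1],(w*k,h*k),interpolation=cv2.INTER_CUBIC)
cv2.imwrite('pics/c10.png',np.hstack([f(s['img'],200,170,130,130,3),f(t['img'],140,120,130,130,3)]))
```

```text
t 28.6 tcp [ 0.431 -0.071  0.126] rpy [-3.135  0.007  0.441] w 0.0597 f 0.0 -> d [0.03  0.03  1.206] w [-0.004  0.005 -0.003]
```

View pics/c10.png

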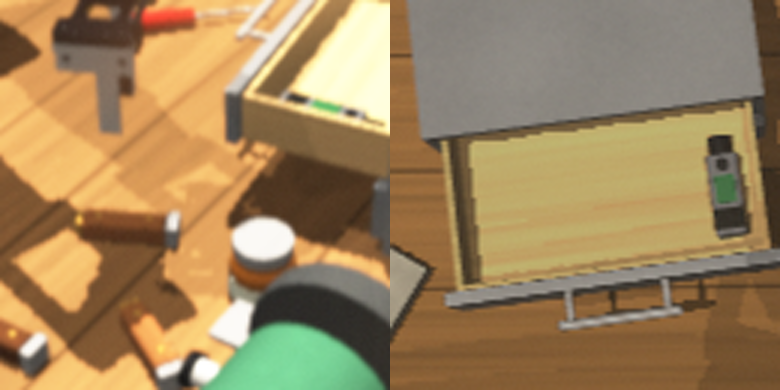

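The crop shows the thermometer back in the drawer along the right wall (about y -0.12), and the gripper above the first handle. Next I descend.

Emit:
drive_tool(deltas="0.03 0.03 0.3 0 0 0 60; 0.03 0.03 0.6 0 0 0 60; 0.03 0.03 0.9 0 0 0 60; 0.03 0.03 1 0 0 0 60; 0.03 0.03 1 0 0 0 60")

```text
time: 29.2
tool_pos: [0.4383, -0.0731, 0.0305]
ee_rot: [-3.141, 0.001, 0.442]
wrist_force: [-0.2, -0.0, -0.5]
width: 0.06
finger_force: 0.0
```

Emit:
drive_tool(deltas="0 0 0.1 0 0 0 60; 0 0 0.2 0 0 0 60; 0 0 0.23 0 0 0 60; 0 0 0.23 0 0 0 60")

```text
time: 29.6
tool_pos: [0.4381, -0.0735, 0.0073]
ee_rot: [-3.141, 0.0, 0.441]
wrist_force: [-0.1, -0.4, 0.0]
width: 0.0598
finger_force: 0.0
```

Emit:
drive_tool(deltas="0 0 0.03 0 0 0 60; 0 0 0.05 0 0 0 60; 0 0 0.05 0 0 0 60")

```text
time: 29.9
tool_pos: [0.4382, -0.0735, 0.0024]
ee_rot: [-3.141, 0.0, 0.441]
wrist_force: [-0.3, -0.0, -0.1]
width: 0.0603
finger_force: 0.0
```

Emit:
drive_tool(deltas="0 0 0.03 0 0 0 60; 0 0 0.05 0 0 0 60; 0 0 0.05 0 0 0 60")

```text
time: 30.2
tool_pos: [0.438, -0.0734, -0.0028]
ee_rot: [-3.141, 0.001, 0.441]
wrist_force: [-0.1, 0.4, 0.4]
width: 0.0601
finger_force: 0.0
```

Emit:
drive_tool(deltas="0 0 0 0 0 0 14; 0 0 0 0 0 0 14; 0 0 0 0 0 0 14; 0 0 0 0 0 0 14; 0 0 0 0 0 0 14")

```text
time: 30.7
tool_pos: [0.4383, -0.0734, -0.0024]
ee_rot: [-3.141, -0.0, 0.441]
wrist_force: [-0.2, 0.1, -0.2]
width: 0.0255
finger_force: 30.0
```

Emit:
drive_tool(deltas="0 0 -0.3 0 0 0 14; 0 0 -0.6 0 0 0 14; 0 0 -0.9 0 0 0 14; 0 0 -1 0 0 0 14; 0 0 -1 0 0 0 14")

```text
time: 31.2
tool_pos: [0.4395, -0.0739, 0.099]
ee_rot: [3.139, -0.003, 0.441]
wrist_force: [0.6, 0.2, -0.9]
width: 0.0252
finger_force: 30.0
```

Emit:
drive_tool(deltas="0 0 -0.3 0 0 0 14; 0 0 -0.6 0 0 0 14; 0 0 -0.9 0 0 0 14; 0 0 -1 0 0 0 14; 0 0 -1 0 0 0 14")

```text
time: 31.7
tool_pos: [0.4386, -0.0737, 0.1974]
ee_rot: [3.141, -0.0, 0.441]
wrist_force: [0.8, 0.2, -1.4]
width: 0.025
finger_force: 30.0
```

```bash
sed -i 's/c=(.592,.204)/c=(.591,.209)/' h.py; python3 -c "
from h import *
go(slot(-.028,-.06,.2),.127)"
```

```text
t 31.7 tcp [ 0.439 -0.074  0.197] rpy [ 3.141 -0.     0.441] w 0.025 f 30.0 -> d [ 2.134 -1.42  -0.026] w [ 0.  -0.   0.2]
```

Emit:
drive_tool(deltas="0.35 -0.25 0 0 0 0 14; 0.7 -0.5 -0.1 0 0 0 14; 1 -0.7 -0.1 0 0 0 14; 1 -0.7 -0.1 0 0 0 14")

```text
time: 32.1
tool_pos: [0.4988, 0.0357, 0.2038]
ee_rot: [-3.138, 0.004, 0.446]
wrist_force: [-0.3, -0.6, -1.1]
width: 0.0249
finger_force: 30.0
```

Emit:
drive_tool(deltas="0.35 -0.25 0 0 0 0.05 14; 0.7 -0.5 0 0 0 0.1 14; 1 -0.7 0 0 0 0.15 14; 1 -0.7 0 0 0 0.2 14; 1 -0.7 0 0 0 0.2 14")

```text
time: 32.6
tool_pos: [0.5582, 0.1383, 0.2041]
ee_rot: [3.141, 0.006, 0.128]
wrist_force: [-0.1, -0.4, -1.1]
width: 0.0251
finger_force: 30.0
```

```bash
python3 -c "
from h import *
go(slot(-.028,-.06,.09),.127)"
```

```text
t 32.6 tcp [0.558 0.138 0.204] rpy [3.141 0.006 0.128] w 0.0251 f 30.0 -> d [ 0.142 -0.06   1.14 ] w [0.    0.004 0.001]
```

Emit:
drive_tool(deltas="0.14 -0.06 0 0 0 0 14; 0.14 -0.06 0.2 0 0 0 14; 0.14 -0.06 0.5 0 0 0 14; 0.14 -0.06 0.7 0 0 0 14; 0.14 -0.06 0.7 0 0 0 14")

```text
time: 33.1
tool_pos: [0.5689, 0.1443, 0.1322]
ee_rot: [3.141, 0.01, 0.127]
wrist_force: [-1.3, -1.1, -1.0]
width: 0.0253
finger_force: 30.0
```

Emit:
drive_tool(deltas="0 0 0.15 0 0 0 14; 0 0 0.3 0 0 0 14; 0 0 0.43 0 0 0 14; 0 0 0.43 0 0 0 14; 0 0 0.43 0 0 0 14")

```text
time: 33.6
tool_pos: [0.5723, 0.1462, 0.0943]
ee_rot: [-3.142, 0.0, 0.127]
wrist_force: [0.5, 0.9, -0.6]
width: 0.025
finger_force: 30.0
```

Emit:
drive_tool(deltas="0 0 0 0 0 0 36; 0 0 0 0 0 0 36; 0 0 0 0 0 0 36; 0 0 0 0 0 0 36; 0 0 -0.1 0 0 0 36")

```text
time: 34.1
tool_pos: [0.5713, 0.1461, 0.1035]
ee_rot: [3.142, 0.003, 0.127]
wrist_force: [-0.0, -0.1, 0.3]
width: 0.0359
finger_force: 0.0
```

Emit:
drive_tool(deltas="0 0 -0.3 0 0 0 36; 0 0 -0.6 0 0 0 60; 0 0 -0.9 0 0 0 60; 0 0 -0.9 0 0 0 60")

```text
time: 34.5
tool_pos: [0.5752, 0.1467, 0.2015]
ee_rot: [-3.141, -0.012, 0.127]
wrist_force: [0.8, -1.2, 0.9]
width: 0.0566
finger_force: 0.0
```

```bash
python3 hd.py;python3 -c "
from h import *
go([.425,-.262,.1],.02)"
```

```text
top 0.74 [333. 193.] [ 0.5502 -0.194 ] yaw 2.588 size [0.0262 0.103 ]
top 0.73 [236. 190.] [0.568 0.152] yaw -2.994 size [0.0249 0.0754]
top 0.64 [350. 232.] [ 0.42   -0.2608] yaw -3.112 size [0.0268 0.1005]
top 0.54 [391. 226.] [ 0.4323 -0.3903] yaw -3.111 size [0.0319 0.101 ]
top 0.34 [378. 285.] [ 0.2459 -0.3437] yaw -2.9 size [0.0545 0.09  ]
[(array([390.1, 225.2]), 0.82, array([ 0.4403, -0.3956])), (array([332.8, 194.8]), 0.69, array([ 0.5493, -0.1966])), (array([351.7, 228.3]), 0.5, array([ 0.4306, -0.26  ])), (array([231.9, 186. ]), 0.49, array([0.5829, 0.1583]))]
scene 0.92 [170. 316.] [ 0.438  -0.3977] yaw -3.14 size [0.0358 0.1153]
scene 0.85 [200. 284.] [ 0.4298 -0.2688] yaw 3.086 size [0.042  0.1186]
scene 0.67 [320. 202.] [0.5201 0.2552] yaw -3.097 size [0.0654 0.1255]
scene 0.54 [247. 286.] [ 0.5531 -0.2039] yaw 2.526 size [0.0346 0.1236]
[(array([201.3, 284.7]), 0.84, array([ 0.4276, -0.2582])), (array([316.3, 205.3]), 0.77, array([0.5164, 0.2538])), (array([251.1, 289.9]), 0.65, array([ 0.5553, -0.2018])), (array([167.6, 318.6]), 0.6, array([ 0.4334, -0.3941]))]
t 34.8 tcp [0.571 0.146 0.192] rpy [3.142 0.004 0.127] w 0.06 f 0.0 -> d [-1.967  3.862  0.932] w [0.    0.002 0.068]
```

Emit:
drive_tool(deltas="-0.2 0.35 0 0 0 0 60; -0.4 0.7 0 0 0 0 60; -0.5 1 0 0 0 0 60; -0.5 1 0 0 0 0 60")

```text
time: 35.2
tool_pos: [0.5343, 0.0376, 0.1935]
ee_rot: [3.141, 0.002, 0.123]
wrist_force: [0.1, 0.7, 0.2]
width: 0.0603
finger_force: 0.0
```

Emit:
drive_tool(deltas="-0.2 0.35 0 0 0 0 60; -0.4 0.7 0 0 0 0 60; -0.5 1 0 0 0 0 60; -0.5 1 0 0 0 0 60")

```text
time: 35.6
tool_pos: [0.4978, -0.067, 0.1936]
ee_rot: [3.142, 0.002, 0.123]
wrist_force: [1.0, 0.1, 0.6]
width: 0.0599
finger_force: 0.0
```

Emit:
drive_tool(deltas="-0.2 0.35 0 0 0 0 60; -0.4 0.7 0 0 0 0 60; -0.5 1 0 0 0 0 60; -0.5 1 0 0 0 0 60")

```text
time: 36.0
tool_pos: [0.4614, -0.1719, 0.1936]
ee_rot: [-3.141, 0.001, 0.124]
wrist_force: [0.7, 0.5, -0.1]
width: 0.0599
finger_force: 0.0
```

Emit:
drive_tool(deltas="-0.2 0.4 0 0 0 0.03 60; -0.47 0.86 0.2 0 0 0.07 60; -0.47 0.86 0.5 0 0 0.07 60; -0.47 0.86 0.8 0 0 0.07 60; -0.47 0.86 0.8 0 0 0.07 60")

```text
time: 36.5
tool_pos: [0.424, -0.258, 0.1091]
ee_rot: [-3.133, 0.008, 0.018]
wrist_force: [-0.1, 0.9, -0.5]
width: 0.0599
finger_force: 0.0
```

```bash
python3 -c "
from h import *
snapshot('scene');print([(l['xy'],l['confidence']) for l in finder.landmark_of('scene','handle1')])
go([.424,-.262,-.003],.02)"
```

```text
[([198.6, 284.5], 0.88), ([167.7, 320.5], 0.75), ([248.5, 289.0], 0.67), ([318.0, 206.5], 0.6)]
t 36.6 tcp [ 0.427 -0.26   0.114] rpy [-3.14e+00  1.00e-03  1.90e-02] w 0.0595 f 0.0 -> d [-0.026  0.021  1.173] w [-0.001  0.    -0.001]
```

Emit:
drive_tool(deltas="-0.02 0.02 0.3 0 0 0 60; -0.02 0.02 0.6 0 0 0 60; -0.02 0.02 0.9 0 0 0 60; -0.02 0.02 0.97 0 0 0 60; -0.02 0.02 0.97 0 0 0 60")

```text
time: 37.1
tool_pos: [0.4249, -0.2632, 0.0182]
ee_rot: [-3.141, -0.0, 0.018]
wrist_force: [-1.1, 0.6, 0.8]
width: 0.0598
finger_force: 0.0
```

Emit:
drive_tool(deltas="0 0 0.08 0 0 0 60; 0 0 0.14 0 0 0 60; 0 0 0.2 0 0 0 60; 0 0 0.2 0 0 0 60; 0 0 0.2 0 0 0 40")

```text
time: 37.6
tool_pos: [0.424, -0.2638, -0.0024]
ee_rot: [-3.142, -0.0, 0.017]
wrist_force: [-0.8, -0.6, -0.5]
width: 0.055
finger_force: 0.0
```

Emit:
drive_tool(deltas="0 0 0 0 0 0 14; 0 0 0 0 0 0 14; 0 0 0 0 0 0 14; 0 0 0 0 0 0 14; 0 0 0 0 0 0 14")

```text
time: 38.1
tool_pos: [0.4241, -0.2637, -0.0023]
ee_rot: [-3.141, -0.0, 0.017]
wrist_force: [-0.5, 0.6, 0.7]
width: 0.0252
finger_force: 30.0
```

Emit:
drive_tool(deltas="0 0 -0.3 0 0 0 14; 0 0 -0.6 0 0 0 14; 0 0 -0.9 0 0 0 14; 0 0 -1 0 0 0 14; 0 0 -1 0 0 0 14")

```text
time: 38.6
tool_pos: [0.425, -0.2645, 0.0991]
ee_rot: [3.139, -0.003, 0.017]
wrist_force: [0.4, -0.1, -0.5]
width: 0.0252
finger_force: 30.0
```

Emit:
drive_tool(deltas="0 0 -0.3 0 0 0 14; 0 0 -0.6 0 0 0 14; 0 0 -0.9 0 0 0 14; 0 0 -1 0 0 0 14; 0 0 -1 0 0 0 14")

```text
time: 39.1
tool_pos: [0.4243, -0.264, 0.1974]
ee_rot: [3.141, -0.001, 0.017]
wrist_force: [0.4, -0.1, -0.1]
width: 0.025
finger_force: 30.0
```

```bash
python3 -c "
from h import *
go(slot(-.028,-.007,.2),.127)"
```

```text
t 39.1 tcp [ 0.424 -0.264  0.197] rpy [ 3.141e+00 -1.000e-03  1.700e-02] w 0.025 f 30.0 -> d [ 1.477 -4.6   -0.027] w [ 0.   -0.   -0.07]
```

Emit:
drive_tool(deltas="0.1 -0.35 -0.05 0 0 0 14; 0.2 -0.7 -0.05 0 0 0 14; 0.3 -0.92 -0.05 0 0 0 14; 0.3 -0.92 -0.05 0 0 0 14")

```text
time: 39.5
tool_pos: [0.452, -0.1683, 0.1994]
ee_rot: [-3.138, 0.004, 0.021]
wrist_force: [0.0, -0.3, -0.5]
width: 0.0249
finger_force: 30.0
```

Emit:
drive_tool(deltas="0.1 -0.35 0 0 0 0 14; 0.2 -0.7 0 0 0 0 14; 0.3 -0.92 0 0 0 0 14; 0.3 -0.92 0 0 0 0 14")

```text
time: 39.9
tool_pos: [0.4805, -0.077, 0.2]
ee_rot: [-3.14, 0.004, 0.021]
wrist_force: [0.5, -0.1, -1.1]
width: 0.0247
finger_force: 30.0
```

Emit:
drive_tool(deltas="0.1 -0.35 0 0 0 0 14; 0.2 -0.7 0 0 0 0 14; 0.3 -0.92 0 0 0 0 14; 0.3 -0.92 0 0 0 0 14")

```text
time: 40.3
tool_pos: [0.5091, 0.0145, 0.2005]
ee_rot: [-3.141, 0.003, 0.02]
wrist_force: [-0.2, -0.1, -1.6]
width: 0.0246
finger_force: 30.0
```

Emit:
drive_tool(deltas="0.1 -0.35 0 0 0 0 14; 0.2 -0.7 0 0 0 0 14; 0.3 -0.92 0 0 0 0 14; 0.3 -0.92 0 0 0 0 14")

```text
time: 40.7
tool_pos: [0.5377, 0.1064, 0.2008]
ee_rot: [3.141, 0.003, 0.019]
wrist_force: [0.5, 0.3, -0.4]
width: 0.0251
finger_force: 30.0
```

Emit:
drive_tool(deltas="0.1 -0.35 0 0 0 -0.03 14; 0.2 -0.7 0 0 0 -0.07 14; 0.28 -0.92 0 0 0 -0.07 14; 0.28 -0.92 0 0 0 -0.07 14; 0.28 -0.92 0 0 0 -0.07 14")

```text
time: 41.2
tool_pos: [0.5639, 0.1965, 0.2016]
ee_rot: [3.14, 0.002, 0.126]
wrist_force: [1.0, 0.1, -1.1]
width: 0.0249
finger_force: 30.0
```

```bash
python3 -c "
from h import *
go(slot(-.028,-.007,.09),.127)"
```

```text
t 41.2 tcp [0.564 0.196 0.202] rpy [3.14e+00 2.00e-03 1.26e-01] w 0.0249 f 30.0 -> d [ 0.006 -0.022  1.116] w [ 0.001  0.001 -0.001]
```

Emit:
drive_tool(deltas="0 -0.02 0.2 0 0 0 14; 0 -0.02 0.4 0 0 0 14; 0 -0.02 0.6 0 0 0 14; 0 -0.02 0.7 0 0 0 14; 0 -0.02 0.7 0 0 0 14")

```text
time: 41.7
tool_pos: [0.5626, 0.1986, 0.1307]
ee_rot: [3.141, 0.004, 0.125]
wrist_force: [-1.1, -0.2, 0.1]
width: 0.0245
finger_force: 30.0
```

Emit:
drive_tool(deltas="0 0 0.15 0 0 0 14; 0 0 0.3 0 0 0 14; 0 0 0.41 0 0 0 14; 0 0 0.41 0 0 0 14; 0 0 0.41 0 0 0 14")

```text
time: 42.2
tool_pos: [0.5636, 0.2008, 0.0911]
ee_rot: [3.142, 0.001, 0.128]
wrist_force: [0.4, -1.3, -0.4]
width: 0.0248
finger_force: 30.0
```

Emit:
drive_tool(deltas="0 0 0 0 0 0 36; 0 0 0 0 0 0 36; 0 0 0 0 0 0 36; 0 0 0 0 0 0 36; 0 0 -0.1 0 0 0 36")

```text
time: 42.7
tool_pos: [0.5627, 0.2005, 0.1004]
ee_rot: [3.141, 0.003, 0.127]
wrist_force: [0.0, -0.1, 0.3]
width: 0.0358
finger_force: 0.0
```

Emit:
drive_tool(deltas="0 0 -0.3 0 0 0 36; 0 0 -0.6 0 0 0 60; 0 0 -0.9 0 0 0 60; 0 0 -0.9 0 0 0 60")

```text
time: 43.1
tool_pos: [0.5666, 0.2015, 0.1986]
ee_rot: [-3.14, -0.012, 0.127]
wrist_force: [-0.8, -0.8, 0.8]
width: 0.0569
finger_force: 0.0
```

```bash
python3 hd.py;python3 -c "
from h import *
go([.551,-.197,.2],-.55)"
```

```text
top 0.79 [390. 227.] [ 0.4318 -0.3913] yaw -3.099 size [0.0327 0.1007]
top 0.74 [232. 192.] [0.5637 0.1507] yaw -2.981 size [0.0304 0.0697]
top 0.71 [333. 198.] [ 0.5484 -0.1931] yaw 2.599 size [0.0262 0.1043]
top 0.38 [211. 197.] [0.5498 0.2177] yaw -2.934 size [0.014  0.0645]
top 0.26 [184. 283.] [0.2527 0.3088] yaw -2.394 size [0.0192 0.0958]
[(array([334.4, 196.2]), 0.77, array([ 0.5443, -0.2021])), (array([213.5, 227. ]), 0.68, array([0.4393, 0.2213])), (array([ 99.7, 203.7]), 0.66, array([0.5235, 0.6151])), (array([214.5, 189.8]), 0.52, array([0.5698, 0.219 ])), (array([387.9, 224.6]), 0.5, array([ 0.4425, -0.3879])), (array([233. , 186.9]), 0.49, array([0.5796, 0.1544]))]
scene 0.74 [166. 316.] [ 0.438  -0.3982] yaw 3.124 size [0.0394 0.1179]
scene 0.74 [249. 285.] [ 0.5563 -0.2045] yaw 2.534 size [0.033  0.1223]
scene 0.69 [322. 191.] [0.5087 0.3137] yaw -3.044 size [0.0723 0.1246]
scene 0.69 [318. 202.] [0.5215 0.2541] yaw -3.123 size [0.071  0.1265]
[(array([323.1, 193.1]), 0.71, array([0.5006, 0.3376])), (array([166.4, 319. ]), 0.65, array([ 0.4317, -0.3966])), (array([248.2, 286.6]), 0.56, array([ 0.5414, -0.1958])), (array([316.5, 205.5]), 0.51, array([0.5175, 0.2531])), (array([306.9, 210.9]), 0.22, array([0.5047, 0.2061]))]
t 43.4 tcp [0.563 0.201 0.189] rpy [3.141 0.004 0.127] w 0.0603 f 0.0 -> d [-0.622  3.928 -0.102] w [0.001 0.002 0.431]
```

Emit:
drive_tool(deltas="-0.05 0.35 0 0 0 0 60; -0.1 0.7 0 0 0 0 60; -0.15 1 0 0 0 0 60; -0.15 1 0 0 0 0 60")

```text
time: 43.8
tool_pos: [0.561, 0.0964, 0.1902]
ee_rot: [3.14, 0.003, 0.123]
wrist_force: [-0.4, -0.9, 0.6]
width: 0.0601
finger_force: 0.0
```

Emit:
drive_tool(deltas="-0.05 0.35 0 0 0 0 60; -0.1 0.7 0 0 0 0 60; -0.15 1 0 0 0 0 60; -0.15 1 0 0 0 0 60")

```text
time: 44.2
tool_pos: [0.559, -0.0037, 0.1903]
ee_rot: [3.141, 0.002, 0.123]
wrist_force: [1.1, -0.1, 0.3]
width: 0.0603
finger_force: 0.0
```

Emit:
drive_tool(deltas="-0.05 0.35 0 0 0 0 60; -0.1 0.7 0 0 0 0 60; -0.15 1 0 0 0 0 60; -0.15 1 0 0 0 0 60")

```text
time: 44.6
tool_pos: [0.557, -0.1041, 0.1904]
ee_rot: [-3.141, 0.002, 0.124]
wrist_force: [1.2, 0.9, -0.0]
width: 0.0597
finger_force: 0.0
```

Emit:
drive_tool(deltas="-0.05 0.3 0 0 0 0.09 60; -0.1 0.6 0 0 0 0.18 60; -0.15 0.9 0 0 0 0.27 60; -0.15 0.9 0 0 0 0.36 60; -0.15 0.9 0 0 0 0.43 60")

```text
time: 45.1
tool_pos: [0.5542, -0.1922, 0.1907]
ee_rot: [-3.14, 0.002, -0.553]
wrist_force: [1.1, 0.6, 0.3]
width: 0.06
finger_force: 0.0
```

```bash
python3 -c "
from h import *
go([.550,-.195,.1],-.545)"
```

```text
t 45.1 tcp [ 0.554 -0.192  0.191] rpy [-3.14e+00  2.00e-03 -5.53e-01] w 0.06 f 0.0 -> d [-0.02   0.047  0.907] w [-0.001  0.001 -0.005]
```

Emit:
drive_tool(deltas="-0.02 0.05 0.3 0 0 0 60; -0.02 0.05 0.6 0 0 0 60; -0.02 0.05 0.9 0 0 0 60; -0.02 0.05 0.95 0 0 0 60; -0.02 0.05 0.95 0 0 0 60")

```text
time: 45.6
tool_pos: [0.5491, -0.1949, 0.0952]
ee_rot: [-3.141, 0.003, -0.547]
wrist_force: [-0.7, 0.5, 0.5]
width: 0.0594
finger_force: 0.0
```

Emit:
drive_tool(deltas="0 0 0.3 0 0 0 60; 0 0 0.5 0 0 0 60; 0 0 0.7 0 0 0 60; 0 0 0.85 0 0 0 60; 0 0 0.85 0 0 0 60")

```text
time: 46.1
tool_pos: [0.549, -0.1961, 0.0106]
ee_rot: [-3.141, 0.002, -0.548]
wrist_force: [0.3, -1.0, 0.5]
width: 0.0599
finger_force: 0.0
```

Run:
```python
from h import *
go([.55,-.195,-.003],-.545)
s=snapshot('scene')
f=lambda im,x,y,w,h,k:cv2.resize(im[y:y+h,x:x+w,::-1],(w*k,h*k),interpolation=cv2.INTER_CUBIC)
cv2.imwrite('pics/c11.png',np.hstack([f(s['img'],200,230,100,100,4),f(s['img'],270,150,100,100,4)]))
```

```text
t 46.1 tcp [ 0.549 -0.196  0.011] rpy [-3.141e+00  2.000e-03 -5.480e-01] w 0.0599 f 0.0 -> d [ 0.003 -0.014  0.136] w [-0.     0.002 -0.002]
```

View pics/c11.png

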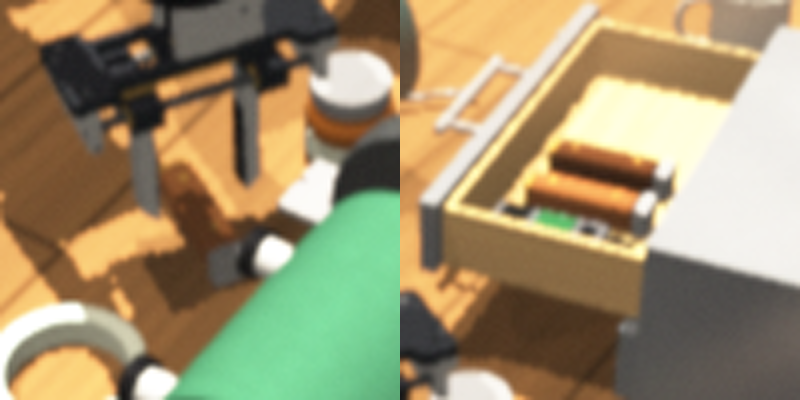

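The crop shows the fingers straddling the third handle. The drawer holds two handles and the thermometer side by side. I'll grip and lift.

Emit:
drive_tool(deltas="0 0 0.05 0 0 0 60; 0 0 0.1 0 0 0 60; 0 0 0.13 0 0 0 60; 0 0 0.13 0 0 0 60; 0 0 0.13 0 0 0 40")

```text
time: 46.65
tool_pos: [0.5495, -0.1969, -0.0014]
ee_rot: [-3.141, -0.0, -0.548]
wrist_force: [-0.8, -0.3, 0.4]
width: 0.0555
finger_force: 0.0
```

Emit:
drive_tool(deltas="0 0 0 0 0 0 14; 0 0 0 0 0 0 14; 0 0 0 0 0 0 14; 0 0 0 0 0 0 14; 0 0 0 0 0 0 14")

```text
time: 47.15
tool_pos: [0.5496, -0.1969, -0.0013]
ee_rot: [-3.141, -0.0, -0.548]
wrist_force: [1.0, 0.2, 0.5]
width: 0.0243
finger_force: 30.0
```

Emit:
drive_tool(deltas="0 0 -0.3 0 0 0 14; 0 0 -0.6 0 0 0 14; 0 0 -0.9 0 0 0 14; 0 0 -1 0 0 0 14; 0 0 -1 0 0 0 14")

```text
time: 47.65
tool_pos: [0.5506, -0.1974, 0.1004]
ee_rot: [-3.141, -0.004, -0.548]
wrist_force: [0.3, 0.5, -1.2]
width: 0.0246
finger_force: 30.0
```

Emit:
drive_tool(deltas="0 0 -0.3 0 0 0 14; 0 0 -0.6 0 0 0 14; 0 0 -0.9 0 0 0 14; 0 0 -1 0 0 0 14; 0 0 -1 0 0 0 14")

```text
time: 48.15
tool_pos: [0.5498, -0.1971, 0.1985]
ee_rot: [-3.141, -0.001, -0.548]
wrist_force: [0.7, 0.5, -0.5]
width: 0.024
finger_force: 30.0
```

Emit:
drive_tool(deltas="0 0 -0.05 0 0 -0.09 14; 0 0 -0.05 0 0 -0.18 14; 0 0 -0.05 0 0 -0.27 14; 0 0 -0.05 0 0 -0.36 14; 0 0 -0.05 0 0 -0.43 14")

```text
time: 48.65
tool_pos: [0.5482, -0.1963, 0.1996]
ee_rot: [-3.138, 0.005, 0.132]
wrist_force: [0.3, -0.1, -0.2]
width: 0.0241
finger_force: 30.0
```

```bash
python3 -c "
from h import *
go(slot(-.028,.046,.2),.127)"
```

```text
t 48.6 tcp [ 0.548 -0.196  0.2  ] rpy [-3.138  0.005  0.132] w 0.0241 f 30.0 -> d [ 0.681 -4.422  0.007] w [-0.002  0.003  0.003]
```

Emit:
drive_tool(deltas="0.05 -0.35 0 0 0 0 14; 0.1 -0.7 0 0 0 0 14; 0.15 -0.9 0 0 0 0 14; 0.15 -0.9 0 0 0 0 14")

```text
time: 49.05
tool_pos: [0.5518, -0.1029, 0.2002]
ee_rot: [-3.139, 0.005, 0.131]
wrist_force: [-0.2, 0.1, -0.2]
width: 0.0245
finger_force: 30.0
```

Emit:
drive_tool(deltas="0.05 -0.35 0 0 0 0 14; 0.1 -0.7 0 0 0 0 14; 0.15 -0.9 0 0 0 0 14; 0.15 -0.9 0 0 0 0 14")

```text
time: 49.45
tool_pos: [0.5557, -0.0131, 0.2012]
ee_rot: [-3.14, 0.004, 0.13]
wrist_force: [1.0, -0.6, -0.7]
width: 0.024
finger_force: 30.0
```

Emit:
drive_tool(deltas="0.05 -0.35 0 0 0 0 14; 0.1 -0.7 0 0 0 0 14; 0.15 -0.9 0 0 0 0 14; 0.15 -0.9 0 0 0 0 14")

```text
time: 49.85
tool_pos: [0.5595, 0.0772, 0.2017]
ee_rot: [-3.142, 0.003, 0.129]
wrist_force: [0.9, -0.1, -0.2]
width: 0.024
finger_force: 30.0
```

Emit:
drive_tool(deltas="0.05 -0.35 0 0 0 0 14; 0.1 -0.7 0 0 0 0 14; 0.15 -0.9 0 0 0 0 14; 0.15 -0.9 0 0 0 0 14")

```text
time: 50.25
tool_pos: [0.5634, 0.1677, 0.202]
ee_rot: [3.141, 0.002, 0.129]
wrist_force: [-0.9, -0.9, -1.0]
width: 0.0244
finger_force: 30.0
```

Emit:
drive_tool(deltas="0.05 -0.35 0 0 0 0 14; 0.08 -0.7 0 0 0 0 14; 0.08 -0.82 0 0 0 0 14; 0.08 -0.82 0 0 0 0 14;  0.08 -0.82 0 0 0 0 14")

```text
time: 50.75
tool_pos: [0.5612, 0.248, 0.2032]
ee_rot: [3.14, 0.001, 0.125]
wrist_force: [0.5, -0.4, -0.6]
width: 0.0244
finger_force: 30.0
```

```bash
python3 -c "
from h import *
go(slot(-.028,.046,.09),.127)"
```

```text
t 50.8 tcp [0.561 0.248 0.203] rpy [3.14e+00 1.00e-03 1.25e-01] w 0.0244 f 30.0 -> d [-0.034 -0.038  1.132] w [ 0.001  0.    -0.001]
```

Emit:
drive_tool(deltas="-0.03 -0.03 0.2 0 0 0 14; -0.03 -0.03 0.4 0 0 0 14; -0.03 -0.03 0.6 0 0 0 14; -0.03 -0.03 0.7 0 0 0 14; -0.03 -0.03 0.7 0 0 0 14")

```text
time: 51.25
tool_pos: [0.5567, 0.2508, 0.1316]
ee_rot: [3.14, 0.004, 0.125]
wrist_force: [-0.9, 0.6, -1.3]
width: 0.0244
finger_force: 30.0
```

Emit:
drive_tool(deltas="0 0 0.15 0 0 0 14; 0 0 0.3 0 0 0 14; 0 0 0.43 0 0 0 14; 0 0 0.43 0 0 0 14; 0 0 0.43 0 0 0 14")

```text
time: 51.75
tool_pos: [0.5571, 0.2527, 0.09]
ee_rot: [3.141, 0.001, 0.127]
wrist_force: [0.1, 0.3, -0.7]
width: 0.0258
finger_force: 29.9
```

Emit:
drive_tool(deltas="0 0 0 0 0 0 36; 0 0 0 0 0 0 36; 0 0 0 0 0 0 36; 0 0 0 0 0 0 36; 0 0 -0.1 0 0 0 36")

```text
time: 52.25
tool_pos: [0.5564, 0.2524, 0.0994]
ee_rot: [3.141, 0.003, 0.127]
wrist_force: [-0.4, -0.4, -1.0]
width: 0.0361
finger_force: 0.0
```

Emit:
drive_tool(deltas="0 0 -0.3 0 0 0 36; 0 0 -0.6 0 0 0 60; 0 0 -0.9 0 0 0 60; 0 0 -0.9 0 0 0 60")

```text
time: 52.65
tool_pos: [0.5602, 0.2537, 0.1977]
ee_rot: [-3.139, -0.012, 0.127]
wrist_force: [-0.0, -0.2, 0.7]
width: 0.0561
finger_force: 0.0
```

```bash
python3 hd.py;python3 -c "
from h import *
go([.432,-.391,.2],.035)"
```

```text
top 0.82 [389. 227.] [ 0.4328 -0.3896] yaw -3.129 size [0.0264 0.1005]
top 0.6 [231. 187.] [0.5883 0.1529] yaw -3.002 size [0.029  0.1104]
top 0.51 [217. 192.] [0.5576 0.2076] yaw -3.079 size [0.0319 0.0732]
[(array([216.3, 186.4]), 0.74, array([0.5818, 0.2128])), (array([233.7, 186.9]), 0.67, array([0.5796, 0.1519])), (array([392.4, 226.5]), 0.62, array([ 0.4357, -0.4035]))]
scene 0.76 [166. 316.] [ 0.4375 -0.3984] yaw 3.135 size [0.0387 0.1176]
scene 0.67 [330. 184.] [0.5042 0.3757] yaw -3.024 size [0.0652 0.1194]
scene 0.63 [318. 203.] [0.5189 0.2546] yaw -3.086 size [0.0629 0.1259]
scene 0.57 [324. 193.] [0.5048 0.3153] yaw -3.103 size [0.0654 0.1215]
[(array([324.3, 191.9]), 0.87, array([0.5007, 0.3473])), (array([327.8, 184.3]), 0.81, array([0.4877, 0.4024])), (array([214.4, 329. ]), 0.71, array([ 0.5541, -0.3573])), (array([317.6, 205.5]), 0.65, array([0.5208, 0.2551])), (array([165.8, 321. ]), 0.56, array([ 0.435 , -0.4021]))]
t 53.0 tcp [0.557 0.252 0.188] rpy [3.141 0.004 0.127] w 0.0596 f 0.0 -> d [-2.052  6.224 -0.104] w [0.001 0.002 0.059]
```

Emit:
drive_tool(deltas="-0.1 0.35 0 0 0 0 60; -0.2 0.7 0 0 0 0 60; -0.3 1 0 0 0 0 60; -0.3 1 0 0 0 0 60")

```text
time: 53.35
tool_pos: [0.5394, 0.1465, 0.1895]
ee_rot: [3.14, 0.002, 0.123]
wrist_force: [-0.3, 0.5, -0.1]
width: 0.06
finger_force: 0.0
```

Emit:
drive_tool(deltas="-0.1 0.35 0 0 0 0 60; -0.2 0.7 0 0 0 0 60; -0.35 1 0 0 0 0 60; -0.35 1 0 0 0 0 60")

```text
time: 53.75
tool_pos: [0.5174, 0.0439, 0.1897]
ee_rot: [3.141, 0.002, 0.123]
wrist_force: [-0.2, 0.2, 0.8]
width: 0.0599
finger_force: 0.0
```

Emit:
drive_tool(deltas="-0.1 0.35 0 0 0 0 60; -0.2 0.7 0 0 0 0 60; -0.35 1 0 0 0 0 60; -0.35 1 0 0 0 0 60")

```text
time: 54.15
tool_pos: [0.4959, -0.0592, 0.1898]
ee_rot: [-3.142, 0.001, 0.124]
wrist_force: [-0.2, 0.9, -0.4]
width: 0.0599
finger_force: 0.0
```

Emit:
drive_tool(deltas="-0.1 0.35 0 0 0 0 60; -0.2 0.7 0 0 0 0 60; -0.35 1 0 0 0 0 60; -0.35 1 0 0 0 0 60")

```text
time: 54.55
tool_pos: [0.4742, -0.1626, 0.1897]
ee_rot: [-3.141, 0.001, 0.124]
wrist_force: [0.2, 0.9, 0.5]
width: 0.0599
finger_force: 0.0
```

Emit:
drive_tool(deltas="-0.1 0.35 0 0 0 0 60; -0.2 0.7 0 0 0 0 60; -0.35 1 0 0 0 0 60; -0.35 1 0 0 0 0 60")

```text
time: 54.95
tool_pos: [0.4525, -0.2659, 0.1896]
ee_rot: [-3.141, 0.001, 0.125]
wrist_force: [-0.1, 0.1, -0.7]
width: 0.06
finger_force: 0.0
```

Emit:
drive_tool(deltas="-0.1 0.35 0 0 0 0 60; -0.2 0.7 0 0 0 0.03 60; -0.35 1 0 0 0 0.06 60; -0.35 1 0.3 0 0 0.06 60; -0.35 1 0.5 0 0 0.06 60")

```text
time: 55.45
tool_pos: [0.4317, -0.367, 0.1389]
ee_rot: [-3.139, -0.001, 0.033]
wrist_force: [0.3, 1.4, -1.9]
width: 0.0599
finger_force: 0.0
```

```bash
python3 -c "
from h import *
snapshot('scene');print([(l['xy'],l['confidence']) for l in finder.landmark_of('scene','handle1')])
go([.433,-.391,-.002],.03)"
```

```text
[([326.7, 188.5], 0.81), ([322.5, 193.8], 0.76), ([319.1, 206.3], 0.65), ([168.1, 317.8], 0.59)]
t 55.5 tcp [ 0.43  -0.365  0.136] rpy [-3.134  0.004  0.035] w 0.0599 f 0.0 -> d [0.024 0.272 1.381] w [-0.005  0.003  0.003]
```

Emit:
drive_tool(deltas="0.02 0.27 0 0 0 0 60; 0.02 0.27 0.3 0 0 0 60; 0.02 0.27 0.6 0 0 0 60; 0.02 0.27 0.8 0 0 0 60; 0.02 0.27 0.8 0 0 0 60")

```text
time: 56.05
tool_pos: [0.4332, -0.3922, 0.0578]
ee_rot: [-3.136, 0.003, 0.035]
wrist_force: [-0.6, 0.4, 0.4]
width: 0.0598
finger_force: 0.0
```

```bash
python3 -c "
from h import *
go([.433,-.391,-.002],.03)"
```

```text
t 56.0 tcp [ 0.433 -0.392  0.058] rpy [-3.136e+00  3.000e-03  3.500e-02] w 0.0598 f 0.0 -> d [ 0.001 -0.009  0.598] w [-0.003  0.002  0.003]
```

Emit:
drive_tool(deltas="0 0 0.2 0 0 0 60; 0 0 0.4 0 0 0 60; 0 0 0.5 0 0 0 60; 0 0 0.6 0 0 0 60; 0 0 0.6 0 0 0 60")

```text
time: 56.55
tool_pos: [0.4333, -0.3947, 0.0001]
ee_rot: [-3.141, 0.001, 0.034]
wrist_force: [0.7, 0.3, -1.3]
width: 0.0599
finger_force: 0.0
```

Emit:
drive_tool(deltas="0 0 0 0 0 0 60; 0 0 0 0 0 0 14; 0 0 0 0 0 0 14; 0 0 0 0 0 0 14; 0 0 0 0 0 0 14")

```text
time: 57.05
tool_pos: [0.4333, -0.3955, 0.0009]
ee_rot: [3.141, -0.0, 0.033]
wrist_force: [1.1, 1.0, 0.0]
width: 0.0318
finger_force: 0.0
```

Emit:
drive_tool(deltas="0 0 0 0 0 0 14; 0 0 -0.2 0 0 0 14; 0 0 -0.5 0 0 0 14; 0 0 -0.8 0 0 0 14; 0 0 -1 0 0 0 14")

```text
time: 57.55
tool_pos: [0.4338, -0.396, 0.1031]
ee_rot: [3.139, -0.002, 0.033]
wrist_force: [0.2, 0.1, -0.1]
width: 0.0142
finger_force: 0.0
```

Emit:
drive_tool(deltas="0 0 -0.3 0 0 0 14; 0 0 -0.6 0 0 0 14; 0 0 -0.9 0 0 0 14; 0 0 -1 0 0 0 14; 0 0 -1 0 0 0 14")

```text
time: 58.05
tool_pos: [0.4338, -0.3961, 0.2024]
ee_rot: [3.139, -0.003, 0.033]
wrist_force: [0.3, -0.3, -1.2]
width: 0.0139
finger_force: 0.0
```

```bash
python3 -c "
from h import *
go(slot(-.028,.1,.2),.127)"
```

```text
t 58.0 tcp [ 0.434 -0.396  0.202] rpy [ 3.139e+00 -3.000e-03  3.300e-02] w 0.0139 f 0.0 -> d [ 1.398 -6.965  0.007] w [ 0.002 -0.002 -0.06 ]
```

I lifted before the fingers had closed, so the grasp missed. I'll relocate the handle and retry.

```bash
python3 hd.py | grep scene;python3 -c "
from h import *
go([.433,-.391,.05],.03)"
```

```text
scene 0.96 [166. 317.] [ 0.4374 -0.398 ] yaw 3.135 size [0.0376 0.1176]
scene 0.7 [319. 201.] [0.5201 0.2547] yaw -3.111 size [0.0569 0.1204]
scene 0.7 [129. 279.] [ 0.2446 -0.3482] yaw 3.091 size [0.077  0.1261]
scene 0.66 [322. 191.] [0.5052 0.3138] yaw -3.038 size [0.063  0.1214]
scene 0.64 [328. 186.] [0.5026 0.3742] yaw -3.04 size [0.0643 0.1217]
t 58.4 tcp [ 0.433 -0.395  0.198] rpy [-3.139e+00  2.000e-03  3.300e-02] w 0.0138 f 0.0 -> d [ 0.009 -0.032  1.484] w [-0.002  0.002  0.002]
```

Emit:
drive_tool(deltas="0 -0.35 0 0 0 0 60; 0 -0.7 0 0 0 0 60; 0 -1 0 0 0 0 60; 0 -1 0 0 0 0 60")

```text
time: 58.75
tool_pos: [0.4298, -0.2923, 0.2002]
ee_rot: [-3.14, 0.0, 0.037]
wrist_force: [0.7, -1.0, 0.3]
width: 0.0428
finger_force: 0.0
```

Emit:
drive_tool(deltas="0 -0.35 0 0 0 0 60; 0 -0.5 0 0 0 0 60; 0 -0.5 0 0 0 0 60")

```text
time: 59.05
tool_pos: [0.4283, -0.2447, 0.2005]
ee_rot: [3.141, -0.0, 0.035]
wrist_force: [0.2, 0.5, 0.0]
width: 0.0599
finger_force: 0.0
```

```bash
python3 hd.py; python3 -c "
from h import *
go([.433,-.391,.05],.03)"
```

```text
top 0.83 [199. 192.] [0.5728 0.2683] yaw -3.047 size [0.0293 0.1139]
top 0.66 [231. 186.] [0.587 0.153] yaw -2.999 size [0.0283 0.1118]
top 0.17 [369. 183.] [ 0.5769 -0.3271] yaw 2.371 size [0.0485 0.0988]
[(array([234. , 185.5]), 0.77, array([0.5846, 0.1509])), (array([212.6, 187.6]), 0.75, array([0.5776, 0.2257])), (array([388.6, 228.1]), 0.52, array([ 0.4302, -0.3899])), (array([199.9, 187.9]), 0.51, array([0.5768, 0.27  ])), (array([366.7, 155.6]), 0.23, array([ 0.6898, -0.3215]))]
scene 0.93 [168. 314.] [ 0.4397 -0.3982] yaw 3.118 size [0.0412 0.1199]
scene 0.75 [324. 192.] [0.5096 0.3155] yaw -3.115 size [0.072  0.1274]
scene 0.75 [328. 186.] [0.5038 0.3743] yaw -3.089 size [0.0683 0.1252]
scene 0.63 [354. 151.] [0.4869 0.6732] yaw 1.881 size [0.0948 0.1893]
scene 0.58 [316. 202.] [0.5181 0.2554] yaw -3.099 size [0.0638 0.1232]
[(array([322.4, 193.5]), 0.72, array([0.4997, 0.3338])), (array([166.3, 320.4]), 0.55, array([ 0.4347, -0.4   ])), (array([327.8, 189.8]), 0.55, array([0.5052, 0.3672])), (array([317.5, 205.9]), 0.52, array([0.5217, 0.2527]))]
t 59.4 tcp [ 0.428 -0.246  0.2  ] rpy [3.142 0.    0.032] w 0.0606 f 0.0 -> d [0.003 1.446 1.503] w [0.    0.    0.001]
```

Handle undisturbed; go back and regrasp.

Emit:
drive_tool(deltas="0 0.35 0 0 0 0 60; 0 0.7 0 0 0 0 60; 0 1 0.2 0 0 0 60; 0 1 0.4 0 0 0 60; 0 1 0.4 0 0 0 60")

```text
time: 59.85
tool_pos: [0.4296, -0.3454, 0.1565]
ee_rot: [-3.136, 0.005, 0.031]
wrist_force: [-0.5, 0.4, 0.6]
width: 0.0598
finger_force: 0.0
```

Emit:
drive_tool(deltas="0 0.25 0 0 0 0 60; 0 0.44 0.3 0 0 0 60; 0 0.44 0.6 0 0 0 60; 0 0.44 1 0 0 0 60; 0 0.44 1 0 0 0 60")

```text
time: 60.35
tool_pos: [0.43, -0.3861, 0.055]
ee_rot: [-3.133, 0.008, 0.033]
wrist_force: [-0.2, 1.1, -0.1]
width: 0.0603
finger_force: 0.0
```

```bash
python3 -c "
from h import *
snapshot('top')
go([.433,-.391,-.002],.03)"
```

```text
t 60.4 tcp [ 0.432 -0.388  0.059] rpy [-3.137  0.004  0.033] w 0.0597 f 0.0 -> d [0.015 0.036 0.605] w [-0.003  0.002  0.002]
```

Emit:
drive_tool(deltas="0 0.02 0.2 0 0 0 60; 0 0.02 0.4 0 0 0 60; 0 0.02 0.6 0 0 0 60; 0 0.02 0.61 0 0 0 60; 0 0.02 0.61 0 0 0 60")

```text
time: 60.9
tool_pos: [0.4342, -0.3923, 0.0021]
ee_rot: [3.139, -0.002, 0.033]
wrist_force: [-0.7, -0.7, 0.1]
width: 0.0606
finger_force: 0.0
```

Emit:
drive_tool(deltas="0 0 0 0 0 0 14; 0 0 0 0 0 0 14; 0 0 0 0 0 0 14; 0 0 0 0 0 0 14; 0 0 0 0 0 0 14")

```text
time: 61.4
tool_pos: [0.4332, -0.3915, -0.0001]
ee_rot: [3.141, -0.0, 0.033]
wrist_force: [-2.5, -0.5, 8.4]
width: 0.0235
finger_force: 4.3
```

Emit:
drive_tool(deltas="0 0 0 0 0 0 14; 0 0 0 0 0 0 14; 0 0 0 0 0 0 14")

```text
time: 61.7
tool_pos: [0.4335, -0.3917, 0.0004]
ee_rot: [3.141, -0.001, 0.033]
wrist_force: [0.1, 0.5, 5.4]
width: 0.0142
finger_force: 2.6
```

Emit:
drive_tool(deltas="0 0 -0.3 0 0 0 14; 0 0 -0.6 0 0 0 14; 0 0 -0.9 0 0 0 14; 0 0 -1 0 0 0 14; 0 0 -1 0 0 0 14")

```text
time: 62.2
tool_pos: [0.4337, -0.3921, 0.1008]
ee_rot: [3.139, -0.002, 0.033]
wrist_force: [-0.0, 0.5, 0.2]
width: 0.0141
finger_force: 0.0
```

Emit:
drive_tool(deltas="0 0 -0.3 0 0 0 14; 0 0 -0.6 0 0 0 14; 0 0 -0.9 0 0 0 14; 0 0 -1 0 0 0 14; 0 0 -1 0 0 0 14")

```text
time: 62.7
tool_pos: [0.4332, -0.3916, 0.1993]
ee_rot: [3.141, -0.0, 0.033]
wrist_force: [-0.4, 0.2, -0.8]
width: 0.0143
finger_force: 0.0
```

```bash
python3 -c "
from h import *
go(slot(-.028,.1,.2),.127)"
```

```text
t 62.7 tcp [ 0.433 -0.392  0.199] rpy [ 3.141 -0.     0.033] w 0.0143 f 0.0 -> d [ 1.402 -6.92  -0.009] w [ 0.   -0.   -0.06]
```

The pads slid off the top of the handle, so I need to go lower. I'll check the handle position and retry at about -8 mm reported, watching the force.

```bash
python3 hd.py | grep "0.39"
```

```text
top 0.85 [214. 184.] [0.5844 0.2116] yaw -3.026 size [0.0339 0.114 ]
[(array([199.1, 191.1]), 0.76, array([0.5655, 0.2727])), (array([231.7, 184.5]), 0.63, array([0.5882, 0.159 ])), (array([217.1, 189.2]), 0.57, array([0.5718, 0.21  ])), (array([391.3, 225.4]), 0.45, array([ 0.4396, -0.3998])), (array([129.9, 229.3]), 0.27, array([0.4339, 0.5085]))]
scene 0.67 [168. 317.] [ 0.4398 -0.3981] yaw -3.133 size [0.0354 0.1132]
```

Emit:
drive_tool(deltas="0 0 0.3 0 0 0 60; 0 0 0.6 0 0 0 60; 0 0 0.9 0 0 0 60; 0 0 1 0 0 0 60; 0 0 1 0 0 0 60")

```text
time: 63.5
tool_pos: [0.4319, -0.3901, 0.097]
ee_rot: [-3.138, 0.003, 0.033]
wrist_force: [-0.6, -0.1, -0.1]
width: 0.0504
finger_force: 0.0
```

Emit:
drive_tool(deltas="0 0 0.3 0 0 0 60; 0 0 0.6 0 0 0 60; 0 0 0.9 0 0 0 60; 0 0 0.98 0 0 0 60; 0 0 0.98 0 0 0 60")

```text
time: 64.0
tool_pos: [0.433, -0.3913, 0.0016]
ee_rot: [-3.141, 0.0, 0.033]
wrist_force: [-0.3, -0.4, -0.1]
width: 0.0601
finger_force: 0.0
```

Emit:
drive_tool(deltas="0 0 0.03 0 0 0 60; 0 0 0.06 0 0 0 60; 0 0 0.06 0 0 0 60; 0 0 0.06 0 0 0 60")

```text
time: 64.4
tool_pos: [0.4335, -0.3918, -0.0036]
ee_rot: [3.141, -0.001, 0.033]
wrist_force: [-0.5, 0.2, -1.0]
width: 0.0603
finger_force: 0.0
```

Emit:
drive_tool(deltas="0 0 0.02 0 0 0 60; 0 0 0.04 0 0 0 60; 0 0 0.04 0 0 0 60; 0 0 0.04 0 0 0 60")

```text
time: 64.8
tool_pos: [0.4329, -0.3912, -0.0087]
ee_rot: [-3.141, 0.0, 0.033]
wrist_force: [-0.6, 0.1, -0.8]
width: 0.0597
finger_force: 0.0
```

Emit:
drive_tool(deltas="0 0 0 0 0 0 14; 0 0 0 0 0 0 14; 0 0 0 0 0 0 14; 0 0 0 0 0 0 14; 0 0 0 0 0 0 14")

```text
time: 65.3
tool_pos: [0.4331, -0.3914, -0.0084]
ee_rot: [3.142, -0.0, 0.033]
wrist_force: [-0.7, 0.2, -0.3]
width: 0.0258
finger_force: 30.0
```

Emit:
drive_tool(deltas="0 0 0 0 0 0 14; 0 0 0 0 0 0 14; 0 0 0 0 0 0 14")

```text
time: 65.6
tool_pos: [0.4331, -0.3914, -0.0084]
ee_rot: [-3.142, -0.0, 0.033]
wrist_force: [-0.2, 0.5, -0.4]
width: 0.0258
finger_force: 30.0
```

Held firmly. I'll lift it and carry it to the last slot.

Emit:
drive_tool(deltas="0 0 -0.3 0 0 0 14; 0 0 -0.6 0 0 0 14; 0 0 -0.9 0 0 0 14; 0 0 -1 0 0 0 14; 0 0 -1 0 0 0 14")

```text
time: 66.1
tool_pos: [0.4339, -0.3923, 0.0934]
ee_rot: [3.139, -0.003, 0.033]
wrist_force: [0.6, 0.4, -0.4]
width: 0.0258
finger_force: 30.0
```

Emit:
drive_tool(deltas="0 0 -0.3 0 0 0 14; 0 0 -0.6 0 0 0 14; 0 0 -0.9 0 0 0 14; 0 0 -1 0 0 0 14; 0 0 -1 0 0 0 14")

```text
time: 66.6
tool_pos: [0.4333, -0.3916, 0.1915]
ee_rot: [3.141, -0.001, 0.033]
wrist_force: [0.2, 0.2, -0.1]
width: 0.0255
finger_force: 30.0
```

Emit:
drive_tool(deltas="0.05 -0.35 0 0 0 0 14; 0.1 -0.7 0 0 0 0 14; 0.2 -1 -0.1 0 0 0 14; 0.2 -1 -0.1 0 0 0 14")

```text
time: 67.0
tool_pos: [0.4501, -0.2872, 0.1999]
ee_rot: [-3.138, 0.001, 0.037]
wrist_force: [-0.4, -0.6, -0.7]
width: 0.0253
finger_force: 30.0
```

Emit:
drive_tool(deltas="0.05 -0.35 0 0 0 0 14; 0.1 -0.7 0 0 0 0 14; 0.2 -1 0 0 0 0 14; 0.2 -1 0 0 0 0 14")

```text
time: 67.4
tool_pos: [0.4662, -0.1873, 0.199]
ee_rot: [-3.139, 0.003, 0.037]
wrist_force: [-0.3, -0.5, 0.1]
width: 0.0257
finger_force: 30.0
```

Emit:
drive_tool(deltas="0.05 -0.35 0 0 0 0 14; 0.1 -0.7 0 0 0 0 14; 0.2 -1 0 0 0 0 14; 0.2 -1 0 0 0 0 14")

```text
time: 67.8
tool_pos: [0.483, -0.0876, 0.1994]
ee_rot: [-3.14, 0.003, 0.037]
wrist_force: [-0.5, -0.9, -0.3]
width: 0.0254
finger_force: 30.0
```

Emit:
drive_tool(deltas="0.05 -0.35 0 0 0 0 14; 0.1 -0.7 0 0 0 0 14; 0.2 -1 0 0 0 0 14; 0.2 -1 0 0 0 0 14")

```text
time: 68.2
tool_pos: [0.4999, 0.0123, 0.1997]
ee_rot: [-3.141, 0.003, 0.036]
wrist_force: [-0.6, -1.5, -0.7]
width: 0.0253
finger_force: 30.0
```

Emit:
drive_tool(deltas="0.05 -0.35 0 0 0 0 14; 0.1 -0.7 0 0 0 0 14; 0.2 -1 0 0 0 0 14; 0.2 -1 0 0 0 0 14")

```text
time: 68.6
tool_pos: [0.5169, 0.1124, 0.1997]
ee_rot: [3.141, 0.002, 0.035]
wrist_force: [0.9, -0.7, -0.3]
width: 0.0257
finger_force: 30.0
```

Emit:
drive_tool(deltas="0.05 -0.35 0 0 0 -0.03 14; 0.1 -0.7 0 0 0 -0.06 14; 0.2 -1 0 0 0 -0.06 14; 0.2 -1 0 0 0 -0.06 14")

```text
time: 69.0
tool_pos: [0.5338, 0.2126, 0.1997]
ee_rot: [3.141, 0.002, 0.129]
wrist_force: [-0.3, -0.3, -0.4]
width: 0.0254
finger_force: 30.0
```

```bash
python3 -c "
from h import *
go(slot(-.028,.1,.085),.127)"
```

```text
t 69.0 tcp [0.534 0.213 0.2  ] rpy [3.141e+00 2.000e-03 1.290e-01] w 0.0254 f 30.0 -> d [ 0.286 -0.892  1.146] w [0.    0.001 0.001]
```

Emit:
drive_tool(deltas="0.1 -0.4 0 0 0 0 14; 0.25 -0.8 0 0 0 0 14; 0.25 -0.89 0.2 0 0 0 14; 0.25 -0.89 0.4 0 0 0 14; 0.25 -0.89 0.4 0 0 0 14")

```text
time: 69.5
tool_pos: [0.5455, 0.3004, 0.1567]
ee_rot: [3.138, 0.008, 0.125]
wrist_force: [-0.5, 0.3, -0.2]
width: 0.0258
finger_force: 30.0
```

```bash
python3 -c "
from h import *
snapshot('top');go(slot(-.028,.1,.085),.127)"
```

```text
t 69.5 tcp [0.546 0.301 0.159] rpy [3.139 0.005 0.125] w 0.0259 f 30.0 -> d [ 0.051 -0.035  0.739] w [ 0.002  0.003 -0.001]
```

Emit:
drive_tool(deltas="0.01 -0.02 0.2 0 0 0 14; 0.01 -0.02 0.4 0 0 0 14; 0.01 -0.02 0.6 0 0 0 14; 0.01 -0.02 0.74 0 0 0 14; 0.01 -0.02 0.74 0 0 0 14")

```text
time: 70.05
tool_pos: [0.5468, 0.304, 0.0858]
ee_rot: [3.14, 0.003, 0.126]
wrist_force: [0.4, -0.0, -0.3]
width: 0.0255
finger_force: 30.0
```

Emit:
drive_tool(deltas="0 0 0 0 0 0 36; 0 0 0 0 0 0 36; 0 0 0 0 0 0 36; 0 0 0 0 0 0 36; 0 0 -0.1 0 0 0 36")

```text
time: 70.55
tool_pos: [0.5465, 0.3055, 0.0967]
ee_rot: [3.141, 0.003, 0.127]
wrist_force: [-0.4, -0.2, -0.5]
width: 0.0359
finger_force: 0.0
```

Emit:
drive_tool(deltas="0 0 -0.3 0 0 0 36; 0 0 -0.6 0 0 0 28; 0 0 -0.9 0 0 0 28; 0 0 -1 0 0 0 28; 0 0 -1 0 0 0 28")

```text
time: 71.05
tool_pos: [0.5485, 0.3064, 0.2005]
ee_rot: [-3.14, -0.005, 0.127]
wrist_force: [-0.0, -0.6, -1.4]
width: 0.028
finger_force: 0.0
```

Emit:
drive_tool(deltas="-0.3 0 0 0 0 0 28; -0.6 0 0 0 0 0 28; -1 0 0 0 0 0 28; -1 0 0 0 0 0 28")

```text
time: 71.45
tool_pos: [0.4431, 0.2922, 0.1949]
ee_rot: [3.14, 0.007, 0.129]
wrist_force: [-0.5, -0.3, -0.2]
width: 0.0281
finger_force: 0.0
```

Emit:
drive_tool(deltas="-0.3 0 0 0 0 0 28; -0.6 0.2 0 0 0 0 28; -1 0.4 0 0 0 0 28; -1 0.4 0 0 0 0 28")

```text
time: 71.85
tool_pos: [0.3504, 0.2386, 0.1958]
ee_rot: [3.14, 0.004, 0.127]
wrist_force: [1.2, 0.2, 0.5]
width: 0.0278
finger_force: 0.0
```

Run:
```python
from h import *
go([.35,.185,.2],.127)
s,t=snapshot('scene'),snapshot('top')
for n in('drawer_pull','handle1'): print(n,[(np.round(l['xy'],1),round(l['confidence'],2)) for c in('scene','top') for l in finder.landmark_of(c,n)])
f=lambda im,x,y,w,h,k:cv2.resize(im[y:y+h,x:x+w,::-1],(w*k,h*k),interpolation=cv2.INTER_CUBIC)
cv2.imwrite('pics/c12.png',np.hstack([f(s['img'],270,120,130,130,3),f(t['img'],140,120,130,130,3)]))
```

```text
t 71.8 tcp [0.35  0.239 0.196] rpy [3.14  0.004 0.127] w 0.0278 f 0.0 -> d [-0.072  0.531 -0.041] w [0.001 0.002 0.   ]
drawer_pull [(array([292.5, 171.8]), 0.93), (array([215.9, 226.7]), 0.96)]
handle1 [(array([322. , 194.8]), 0.63), (array([326. , 186.8]), 0.63), (array([265.4, 181.2]), 0.21), (array([235.2, 187.4]), 0.76), (array([200.1, 192.3]), 0.72), (array([215. , 188.3]), 0.63)]
```

View pics/c12.png

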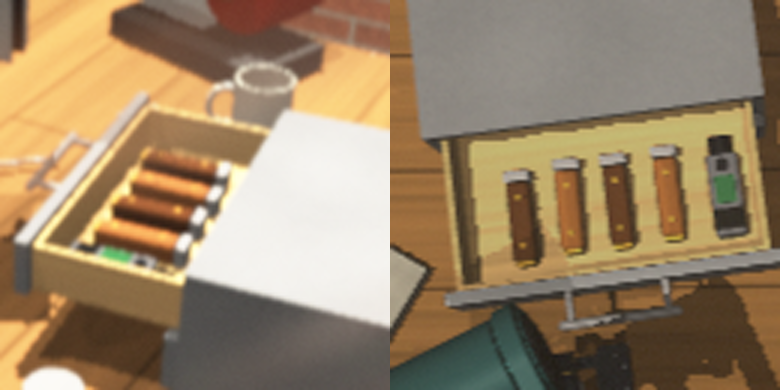

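The picture shows four handles and the thermometer lying flat in the drawer. Next I push the drawer shut at the bar with the fingertips.

Emit:
drive_tool(deltas="0 0.3 0 0 0 0 28; 0 0.55 0 0 0 0 28; 0 0.55 0.3 0 0 0 28; 0 0.55 0.6 0 0 0 28; 0 0.55 0.96 0 0 0 28")

```text
time: 72.65
tool_pos: [0.363, 0.1866, 0.1014]
ee_rot: [-3.141, -0.003, 0.127]
wrist_force: [-0.1, 0.3, -0.6]
width: 0.028
finger_force: 0.0
```

```bash
python3 -c "
from h import *
snapshot('top');go([.385,.184,.1],.127)"
```

```text
t 72.7 tcp [0.358 0.185 0.094] rpy [3.139 0.011 0.127] w 0.0279 f 0.0 -> d [ 0.268  0.043 -0.064] w [ 0.002  0.007 -0.   ]
```

Emit:
drive_tool(deltas="0.2 0 -0.03 0 0 0 28; 0.4 0 -0.05 0 0 0 28; 0.55 0 -0.05 0 0 0 28; 0.7 0 -0.05 0 0 0 28; 0.8 0 -0.05 0 0 0 28")

```text
time: 73.2
tool_pos: [0.4419, 0.1968, 0.107]
ee_rot: [-3.142, 0.001, 0.127]
wrist_force: [-0.9, 0.1, 0.7]
width: 0.0277
finger_force: 0.6
```

Emit:
drive_tool(deltas="0.15 0 0 0 0 0 28; 0.3 0 0 0 0 0 28; 0.45 0 0 0 0 0 28; 0.6 0 0 0 0 0 28; 0.75 0 0 0 0 0 28")

```text
time: 73.7
tool_pos: [0.5154, 0.2062, 0.1068]
ee_rot: [-3.142, 0.001, 0.128]
wrist_force: [-3.0, -1.2, 0.7]
width: 0.028
finger_force: 0.8
```

Emit:
drive_tool(deltas="0.1 0 0 0 0 0 28; 0.2 0 0 0 0 0 28; 0.3 0 0 0 0 0 28; 0.4 0 0 0 0 0 28; 0.4 0 0 0 0 0 28")

```text
time: 74.2
tool_pos: [0.5559, 0.211, 0.1064]
ee_rot: [3.142, -0.001, 0.127]
wrist_force: [-0.9, 0.9, -0.2]
width: 0.0278
finger_force: 0.0
```

Emit:
drive_tool(deltas="0.05 0 0 0 0 0 28; 0.1 0 0 0 0 0 28; 0.15 0 0 0 0 0 28; 0.2 0 0 0 0 0 28; 0.2 0 0 0 0 0 28")

```text
time: 74.7
tool_pos: [0.5752, 0.2136, 0.1065]
ee_rot: [-3.142, -0.001, 0.127]
wrist_force: [0.7, 0.3, -0.2]
width: 0.0279
finger_force: 0.0
```

```bash
python3 -c "
from h import *
s=snapshot('scene');go([.5925,.2115,.1],.127);print([(l['xy'],l['confidence']) for l in finder.landmark_of('scene','drawer_pull')]); print(proj(s,[.592,.2125,.137]),robot.get_obs()['wrist_force'])"
```

```text
t 74.8 tcp [0.575 0.214 0.107] rpy [-3.141e+00 -1.000e-03  1.270e-01] w 0.0281 f 0.0 -> d [0.171 0.043 0.066] w [-0.    -0.001  0.   ]
[([332.3, 183.8], 0.63), ([355.7, 163.9], 0.38)]
[333.7 183.1] [0.00425157 0.1108197  0.29091128]
```

Emit:
drive_tool(deltas="0.02 0 0 0 0 0 28; 0.04 0 0 0 0 0 28; 0.06 0 0 0 0 0 28; 0.06 0 0 0 0 0 28; 0.06 0 0 0 0 0 28")

```text
time: 75.3
tool_pos: [0.5782, 0.2141, 0.1067]
ee_rot: [3.141, 0.005, 0.128]
wrist_force: [-6.5, -0.6, 4.0]
width: 0.0278
finger_force: 3.1
```

Emit:
drive_tool(deltas="0.02 0 0 0 0 0 28; 0.04 0 0 0 0 0 28; 0.05 0 0 0 0 0 28; 0.05 0 0 0 0 0 28; 0.05 0 0 0 0 0 28")

```text
time: 75.8
tool_pos: [0.5781, 0.214, 0.1067]
ee_rot: [3.141, 0.016, 0.128]
wrist_force: [-17.3, -1.5, 8.5]
width: 0.0281
finger_force: 8.8
```

The drawer is at its stop, about 17 N at the expected position. I'll back off and check.

Emit:
drive_tool(deltas="-0.2 0 0 0 0 0 28; -0.5 0 0 0 0 0 28; -0.8 0 0 0 0 0 28; -1 0 0 0 0 0 28; -1 0 0 0 0 0 28")

```text
time: 76.3
tool_pos: [0.4847, 0.2023, 0.1071]
ee_rot: [-3.141, -0.001, 0.128]
wrist_force: [0.3, 0.1, -0.7]
width: 0.0277
finger_force: 0.0
```

Emit:
drive_tool(deltas="-0.3 0.2 -0.3 0 0 0 28; -0.6 0.5 -0.6 0 0 0 28; -1 1 -0.9 0 0 0 28; -1 1 -0.9 0 0 0 28")

```text
time: 76.7
tool_pos: [0.4005, 0.0885, 0.1999]
ee_rot: [3.14, -0.006, 0.126]
wrist_force: [-0.1, -0.2, 0.2]
width: 0.0279
finger_force: 0.0
```

Run:
```python
from h import *
go([.35,.1,.2])
s,t=snapshot('scene'),snapshot('top')
print(proj(s,[.592,.2125,.137]),proj(t,[.592,.2125,.137]))
for n in('drawer_pull','handle1','thermometer'):
  for c,q in(('scene',s),('top',t)): print(n,c,[(np.round(l['xy'],1),round(l['confidence'],2),np.round(onz(q,l['xy'],.136)[:2],3)) for l in finder.landmark_of(c,n)])
# chest front edge / drawer front brightness profile just in front of bar vs start
a=cv2.imread('pics/top0.png')[:,:,::-1].astype(int)
for x in (180,245): print(x,'start',a[155:190,x].mean(1).astype(int).tolist(),'now',t['img'][155:190,x].astype(int).mean(1).astype(int).tolist())
```

```text
t 76.7 tcp [0.401 0.089 0.2  ] rpy [ 3.14  -0.006  0.126] w 0.0279 f 0.0 -> d [-0.487 -0.177 -0.004] w [0. 0. 0.]
[333.7 183.1] [210.6 176.4]
drawer_pull scene [(array([333.4, 183.1]), 0.64, array([0.59 , 0.214])), (array([355.5, 170.4]), 0.38, array([0.618, 0.327])), (array([102.7, 379.7]), 0.25, array([ 0.534, -0.633]))]
drawer_pull top [(array([210.3, 174.3]), 0.86, array([0.599, 0.214]))]
handle1 scene []
handle1 top [(array([374. , 286.8]), 0.71, array([ 0.24 , -0.298]))]
thermometer scene []
thermometer top []
180 start [139, 139, 139, 139, 139, 138, 137, 108, 75, 90, 98, 153, 154, 135, 137, 138, 136, 113, 59, 58, 58, 56, 53, 64, 87, 106, 109, 109, 112, 109, 100, 102, 107, 107, 106] now [139, 139, 140, 137, 137, 137, 136, 106, 67, 139, 136, 136, 138, 58, 60, 57, 56, 58, 54, 57, 58, 57, 57, 108, 106, 104, 107, 109, 109, 107, 101, 100, 107, 106, 102]
245 start [83, 86, 88, 143, 127, 136, 135, 138, 139, 55, 59, 56, 57, 56, 59, 66, 107, 108, 109, 110, 104, 68, 99, 110, 109, 107, 108, 109, 111, 111, 107, 107, 104, 100, 101] now [111, 133, 135, 138, 134, 57, 58, 57, 58, 72, 58, 57, 56, 64, 103, 105, 107, 107, 106, 110, 104, 69, 100, 108, 107, 107, 107, 108, 112, 108, 107, 106, 104, 100, 100]
```

The drawer front sits against the chest with no gap, the bar is at the shut position, and the bench shows no handles. Handing in.

Emit:
drive_tool(deltas="0 0 0 0 0 0 28; 0 0 0 0 0 0 28; 0 0 0 0 0 0 28; 0 0 0 0 0 0 28; 0 0 0 0 0 0 28")

```text
time: 77.6
tool_pos: [0.3996, 0.0904, 0.1966]
ee_rot: [-3.142, -0.0, 0.127]
wrist_force: [-0.0, -0.4, 0.2]
width: 0.028
finger_force: 0.0
```

```bash
python3 -c "
from bench import robot
print(robot.close_job())"
```

```text
the job is handed in; nothing more can be done
None
```

I took both disc readings (left, then right), put the thermometer and all four knife handles back in the top drawer, pushed it shut, and handed the job in at about 78 s; no verdict was returned.

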